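# Pack, clip and seal the box of roll stamps

## Robot

A 7-joint arm with a two-finger parallel gripper is mounted at the origin on the work surface. World frame = base frame: x ahead of the robot, y to its left, z up, the work surface at z = 0. Lengths are in m, angles in rad, forces in N, time in s.
With the tool pointing down it reaches from about 0.4 to 0.85 m from the base axis. Payload 10.4 kg.
Tool frame: the origin (TCP) lies between the finger pads; the fingertips stand ahead of it and the grasp point (between the pads) lies 5 mm behind it (manip.tip_extent is the z of the fingertips in the tool frame, in m); z points along the fingers, y is the line along which they close (so a half turn about z gives the same grasp; the last joint's range is limited). The gripper opens to 85 mm and grips with 20 to 120 N. Pads are 22 mm wide; open, the fingers measure 114 mm over their backs; the gripper's body (76 mm by 85 mm) begins 54 mm behind the grasp point. The pads swing forward as they close: fully open they stand 13 mm farther back than shut.
Start: joints at [-1.203, 0.332, -0.065, 1.46, 0.022, 1.35, -0.088], TCP at [0.238, 0.578, 0.245] pointing down, gripper open.
Joint ranges: [-2.6, 2.6], [-0.5, 2.12], [-1.47, 1.34], [0.16, 2.42], [-1.27, 4.41], [0.06, 2.06], [-2.6, 2.6]. Speed limits (rad/s): [2.22, 2.22, 2.79, 2.79, 3.14, 3.14, 3.14].

## Interface

Orientations are given as a unit quaternion [x, y, z, w].
In Python, from workcell import status, viewer, manip gives the robot as it stands.
- The arm moves only by the tool play_rows, never from a script. Its argument "plan" is one flat list of numbers, 7 for each row, row after row: the turn, a rotation vector about the tool's x, y, z in degrees, then the shift along the tool's x, y, z in m, then the opening, from 0 (shut) to 1 (fully open). In form: [ax, ay, az, dx, dy, dz, grip, ax, ay, az, dx, dy, dz, grip, ...]. A call has 1 to 20 rows; each row is the pose to reach, as a shift and turn from the pose commanded when the call began, along the tool's axes at that moment; what a row does not reach only later rows make up. A row lasts 1/8 s, in which the tool goes at most 62.5 mm and 10.7 degrees, less where a joint would pass 70% of its speed; a pose out of reach is approached as far as the arm can. A call with a gripper value outside its range is refused whole. The fingers move at their own pace and stop on an object; "squeeze" is the grip in N (left out, the last holds). Time passes only in rows, so rows that repeat a pose let the fingers close. It gives the time, the measured TCP pose, the force, the opening and the grip force at its end, in the units of the state.
- status.get_obs(): the state, without advancing time (a new reading comes with each control period).
- viewer.camera(name): name is "scene" or "top" or "wrist"; returns the picture (400x640x3 uint8, red, green, blue); there is no depth.
- viewer.camera_model(name): a dict with "fx", "fy", "cx", "cy" (pixels), "D" ([k1, k2, p1, p2, k3] as OpenCV has them; the pictures are not rectified), "R" (3x3) and "t" (3): a world point X has camera coordinates R X + t. Camera axes: x right, y down, z forward; pixel columns grow to the right and rows downward; lengths in m; the calibration is good to about 2 mm. A picture is of the moment at which its call begins: read the wrist's pose just before it. camera_model takes no time and is no camera call; for the wrist camera it gives the pose at the moment of the call.
- manip.hand_in(): hands the job in; it is judged then, once.
The state is a dict: "clock": time; "joint_pos": joint angles; "joint_velocities": joint speeds; "tau": joint torques, N m; "position": TCP position; "ee_rot": TCP orientation; "ft_force": force on the tool from outside, world axes, zero at the start; "torque": the same for the moment, N m; "grip_width": opening from 0.0 (shut) to 1.0 (fully open); "grasp_force": force on a finger pad.
Only numpy, scipy, OpenCV 4.12 (cv2) and the standard library are available. Lean on these libraries where they do the work, as an engineer would, in place of code of your own. Each camera call takes 0.05 s, during which the arm holds its last target. There are 200 camera calls.

## Task

Stand every roll stamp that is on the counter upright in the white storage box, then put the lid on so that it sits fully down on the rim, and then fold all four clips down flat over the lid. Then take the mallet and strike the sprung sealing pin on the box's post fully home with brisk blows of the mallet's head (never push it with the gripper), and finally stand the mallet back on its striking face on the baking mat. Leave everything else on the counter where it is.

Things in the scene. Friction and masses are not known exactly. Their poses are not given: they have to be found in the camera images.
- box: White box, open on top, fixed; outside 160 x 160 x 90 mm high, walls and floor 5 mm. Origin: centre of its underside; x, y along its sides, z up. Its -x side faces the robot; +y is the left side as the robot sees it. Two clips on the left, two on the right. Pin post (34 mm square, 112 mm high) at box x = -108, y = 0 mm.
- lid_grip (a point): Centre of the grip ridge of the loose square lid, lying right way up. Ridge 90 mm long (lid x), 16 wide (lid y), 36 high. This point is 18 mm above the plate's top, 36 mm above the underside. Plate 164 x 164 x 8 mm; under it a plug 140 x 140 x 10 mm enters the box with 5 mm play each side, lid sides parallel to the box's. Seated, this point is 116 mm above the counter. About 0.35 kg.
- mat: White silicone baking mat, fixed, 94 (x) x 210 (y) x 3 mm thick. Origin: centre of its underside; its top is 3 mm above the counter.
- mallet_grip (a point): Wooden mallet standing on its black rubber striking face. Head: upright cylinder 64 mm diameter, 56 high, z up. Handle: level, 20 mm wide (mallet x), 24 high, points to mallet -y, centre line 28 mm above the face, end 175 mm from the head's axis. This point: on the handle's centre line, 60 mm from the head's axis. About 0.4 kg, mostly head, so it stands by itself.
- mallet_face (a point): Centre of the mallet's lower striking face: same axes as mallet_grip and 28 mm below and 60 mm towards +y from it.
- pin (a joint): Sprung steel sealing pin in the post, on the post's vertical axis: metres pressed down, 0 to 0.020 (fully home; the limit stops it). It takes about 5 N to start and 8 N at the bottom, plus 1 N for each 0.1 m/s, and stays where it has been driven.
- pin_top (a point): Centre of the top of the pin's head (24 mm diameter, 6 mm thick). At joint value 0 it is 138 mm above the counter, 118 mm when home; the post's top is at 112 mm.
- clip_front_left (a joint): Clip on the box, front left (front is nearest the robot): angle in rad; 0 = folded down flat over the lid's edge, 1.57 = standing straight up, more = leaning outward (limit 2.45). Hinge line along box x through box x = -40, y = 94, z = 103 mm. Grey plate 32 mm wide, 46 mm long from the hinge, 6 mm thick; stays where left, about 1 N at its tip moves it.
- clip_front_right (a joint): Clip on the box, front right (front is nearest the robot): angle in rad; 0 = folded down flat over the lid's edge, 1.57 = standing straight up, more = leaning outward (limit 2.45). Hinge line along box x through box x = -40, y = -94, z = 103 mm. Grey plate 32 mm wide, 46 mm long from the hinge, 6 mm thick; stays where left, about 1 N at its tip moves it.
- clip_back_left (a joint): Clip on the box, back left (front is nearest the robot): angle in rad; 0 = folded down flat over the lid's edge, 1.57 = standing straight up, more = leaning outward (limit 2.45). Hinge line along box x through box x = 40, y = 94, z = 103 mm. Grey plate 32 mm wide, 46 mm long from the hinge, 6 mm thick; stays where left, about 1 N at its tip moves it.
- clip_back_right (a joint): Clip on the box, back right (front is nearest the robot): angle in rad; 0 = folded down flat over the lid's edge, 1.57 = standing straight up, more = leaning outward (limit 2.45). Hinge line along box x through box x = 40, y = -94, z = 103 mm. Grey plate 32 mm wide, 46 mm long from the hinge, 6 mm thick; stays where left, about 1 N at its tip moves it.
- stamp0_center (a point): Bread-roll stamp (may be absent): aluminium disc 54 mm diameter, 18 mm high at the foot, thin stem, and on top an upright dark wooden knob 24 mm diameter from 32 to 68 mm above the foot. This point is on its axis 34 mm above the foot; z up. Mass about 0.15 kg (varies).
- stamp1_center (a point): Bread-roll stamp (may be absent): aluminium disc 54 mm diameter, 18 mm high at the foot, thin stem, and on top an upright dark wooden knob 24 mm diameter from 32 to 68 mm above the foot. This point is on its axis 34 mm above the foot; z up. Mass about 0.15 kg (varies).
- stamp2_center (a point): Bread-roll stamp (may be absent): aluminium disc 54 mm diameter, 18 mm high at the foot, thin stem, and on top an upright dark wooden knob 24 mm diameter from 32 to 68 mm above the foot. This point is on its axis 34 mm above the foot; z up. Mass about 0.15 kg (varies).
- stamp3_center (a point): Bread-roll stamp (may be absent): aluminium disc 54 mm diameter, 18 mm high at the foot, thin stem, and on top an upright dark wooden knob 24 mm diameter from 32 to 68 mm above the foot. This point is on its axis 34 mm above the foot; z up. Mass about 0.15 kg (varies).
- jar: Bystander: closed glass jar, 56 mm diameter, 85 mm high, among the stamps. Origin: centre of its underside.
- mug: Bystander: white mug, 80 mm diameter, 90 mm high. Origin: centre of its underside.
- bowl: Bystander: steel bowl, 120 mm diameter, 60 mm high. Origin: centre of its underside.
- tub: Bystander: white tub, 84 mm diameter, 110 mm high. Origin: centre of its underside.
- dredger: Bystander: aluminium flour can, 60 mm diameter, 110 mm high. Origin: centre of its underside.
- spatula: Bystander: spatula lying on the right. Origin: on it.
- scraper: Bystander: steel dough scraper with wooden grip, 110 x 100 mm, lying flat. Origin: on it.
There are look-alikes about, which are no part of the job. Leave any black or blue look-alike of the part that bears lid_grip alone.

How it is judged:
By the outcome, as a careful person would: the job done as asked, in the order asked, and still so for the second after the job is handed in, with the robot touching nothing.
Of stamp0, stamp1, stamp2, stamp3 only 2 to 4 are there at a start; the rules pass over those that are not, and their reading is None.
At some moment in a run one of stamp0, stamp1, stamp2, stamp3, mallet may be knocked a few centimetres aside while the robot is not near it.
It also fails if it takes over 200 s, if anything falls off the work surface, if the arm or the gripper's body presses on something with over 40 N, if the wrist force passes 120 N, or if a joint passes its speed limit or range.

## Working session

There is one attempt and no reset: what is moved stays moved. The work goes in short steps, Python scripts to look and compute and a tool call to move; the robot and the scene stay as the last step left them, time stands still between calls to the robot, and variables do not carry over. Pictures are saved under pics/ and viewed, at most 14 in all, crops included, and the job is handed in when it is done.

Besides the shell and the picture viewer there is one more tool, called after ">>>" by a JSON object that holds its "op" and its "data", one argument or row to a line. play_rows: Moves the arm, as the interface text tells. Its arguments: {"type":"object","properties":{"plan":{"type":"array","items":{"type":"number"}},"squeeze":{"type":"number"}},"required":["plan"]}

```bash
ls; mkdir -p pics
cat > h.py <<'E'
import numpy as np, cv2
from scipy.spatial.transform import Rotation as Rn
from workcell import status, viewer, manip
def snap(cam,name,crop=None,scale=1):
    m=viewer.camera_model(cam); im=viewer.camera(cam)
    np.savez('pics/'+name+'.npz',**{k:np.array(v) for k,v in m.items()},im=im)
    save(im,name,crop,scale); return im,m
def save(im,name,crop=None,scale=1):
    if crop: x0,y0,x1,y1=crop; im=im[y0:y1,x0:x1]
    if scale!=1: im=cv2.resize(im,None,fx=scale,fy=scale,interpolation=cv2.INTER_CUBIC)
    cv2.imwrite('pics/'+name+'.png',im[:,:,::-1])
def K(m): return np.array([[m['fx'],0,m['cx']],[0,m['fy'],m['cy']],[0,0,1]],float)
def px2w(m,uv,z):
    n=cv2.undistortPoints(np.array([[uv]],float),K(m),np.array(m['D'],float))[0,0]
    R=np.array(m['R']);t=np.array(m['t']); d=R.T@np.array([n[0],n[1],1]); c=-R.T@t
    return c+d*(z-c[2])/d[2]
def w2px(m,X):
    return cv2.projectPoints(np.atleast_2d(np.array(X,float)),cv2.Rodrigues(np.array(m['R'],float))[0],np.array(m['t'],float),K(m),np.array(m['D'],float))[0][:,0]
def load(name): return np.load('pics/'+name+'.npz')
def obs():
    o=status.get_obs(); print('t',round(o['clock'],2),'p',np.round(o['position'],4),'rpy',np.round(Rn.from_quat(o['ee_rot']).as_matrix(),3).tolist(),'g',round(float(o['grip_width']),3),'F',np.round(o['ft_force'],1),'gf',o['grasp_force']); return o
def rel(p,yaw=None,R=None):
    "row numbers (turn deg, shift) to world TCP p, tool down, tool-x heading yaw(deg)"
    o=status.get_obs(); R0=Rn.from_quat(o['ee_rot']); 
    sh=R0.inv().apply(np.array(p)-o['position'])
    T=R0 if yaw is None and R is None else (R if R is not None else Rn.from_euler('z',yaw,degrees=True)*Rn.from_euler('x',180,degrees=True))
    return np.round((R0.inv()*T).as_rotvec(degrees=True),1).tolist()+np.round(sh,4).tolist()
E
python3 - <<'E'
from h import *
obs(); print(manip.tip_extent)
snap('top','top1'); snap('scene','scene1')
E
```

```text
pics
t 0.0 p [0.238  0.5776 0.2445] rpy [[-0.925, 0.381, -0.0], [0.381, 0.925, -0.001], [-0.0, -0.001, -1.0]] g 1.006 F [-0.6 -0.2 -0.3] gf 0.0
0.014
```

Run:
```python
from h import *
for n in ['top1','scene1']:
    m=load(n); R=m['R'];print(n,m['fx'],m['cx'],-R.T@m['t'],R.round(2).tolist(),m['D'])
```

```text
top1 412.70926057876 323.3794311216541 [ 0.21798473 -0.03563827  1.58177737] [[-0.0, -1.0, -0.01], [-0.98, 0.01, -0.19], [0.19, 0.01, -0.98]] [0.02911726 0.         0.         0.         0.        ]
scene1 405.52397739244253 321.619229243944 [ 1.15010086 -0.47446259  1.03742535] [[0.58, 0.81, 0.01], [0.63, -0.44, -0.64], [-0.52, 0.38, -0.77]] [-0.01002645  0.          0.          0.          0.        ]
```

View pics/top1.png

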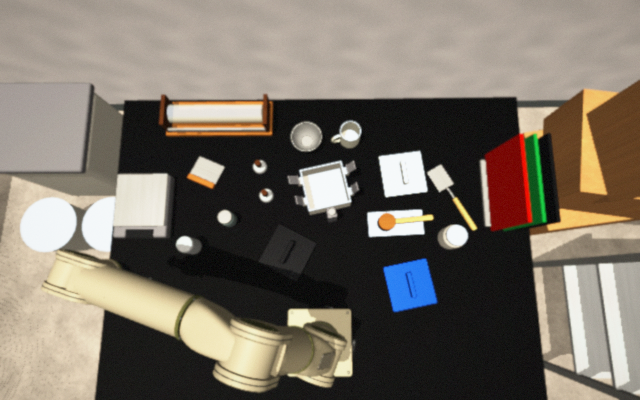

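View pics/scene1.png

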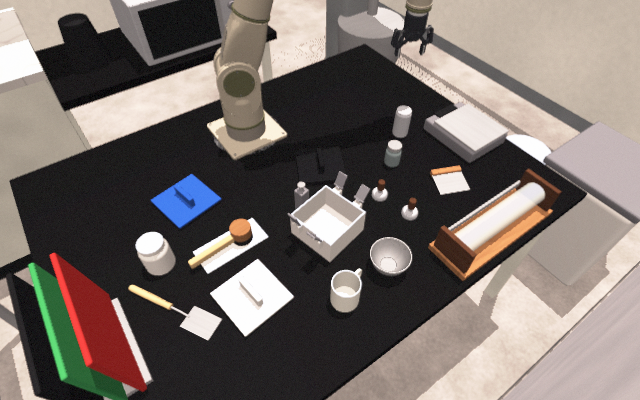

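The top view shows two dark-knobbed stamps, at (260,166) and (266,195). It also shows the jar (227,218), the box (325,188), the post (332,213) and the mat with the mallet (386,222). There are three lids: white (403,173), blue (410,285) and black (288,250). The white one is the one meant, since black and blue are excluded. I'll confirm in an enlarged crop.

Run:
```python
from h import *
im=load('top1')['im']; save(im,'c1',(205,115,445,265),3.33)
im=load('scene1')['im']; save(im,'c2',(180,130,440,330),3)
```

```text
(no output)
```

View pics/c1.png

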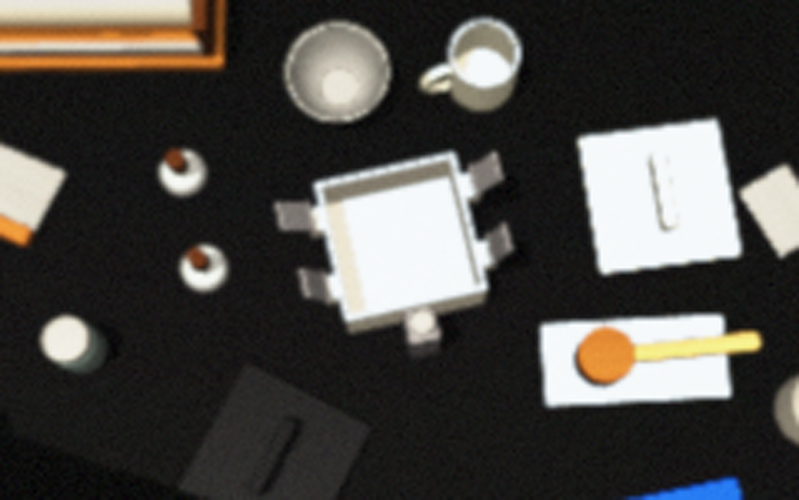

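View pics/c2.png

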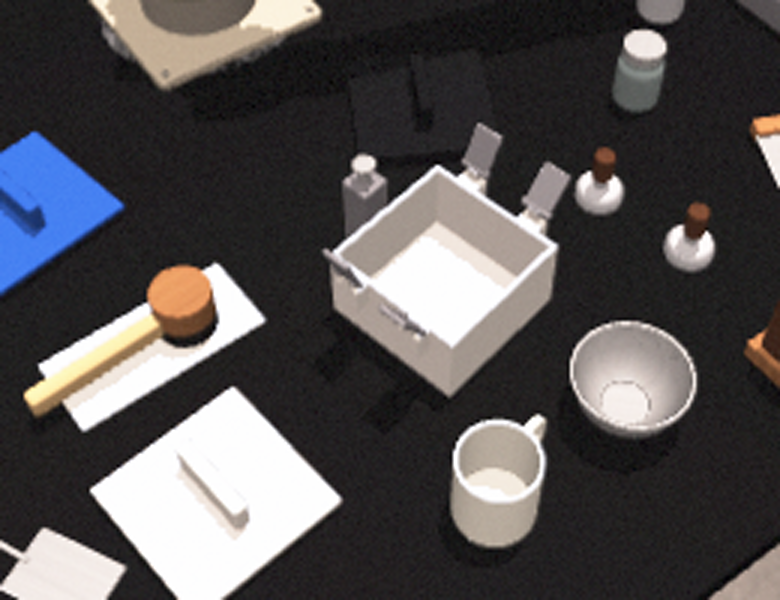

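Run:
```python
from h import *
m=load('top1'); m2=load('scene1')
f=lambda u,v,z:px2w(m,(205+u/3.33-0.35,115+v/3.33-0.35),z)
g=lambda u,v,z:px2w(m2,(180+u/3-.33,130+v/3-.33),z)
P={'box':[f(315,183,.09),f(456,152,.09),f(487,288,.09),f(346,320,.09)],
'boxS':[g(437,168,.09),g(555,245,.09),g(450,348,.09),g(333,265,.09)],
'lid':[f(578,137,.018),f(718,120,.018),f(741,256,.018),f(602,272,.018)],
'lidS':[g(233,388,.018),g(341,498,.018),g(91,490,.018)],
'ridge':[f(656,155,.054),f(669,225,.054)],'ridgeS':[g(188,445,.054),g(241,512,.054)],
'mat':[f(540,324,.003),f(723,315,.003),f(730,397,.003),f(546,406,.003)],
'mal':[f(605,355,.059),f(757,342,.043)],'malS':[g(183,292,.059),g(34,400,.035)],
'pin':[f(422,322,.138)],'pinS':[g(364,164,.138)],
'st':[f(174,160,.068),f(196,258,.068)],'stdisc':[f(183,172,.014),f(204,268,.014)],'stS':[g(699,211,.068),g(605,156,.068)],'stSd':[g(690,246,.01),g(600,192,.01)],
'jar':[f(68,343,.085)],'bowl':[f(338,72,.06)],'mug':[f(485,53,.09)]}
for k,v in P.items():
    print(k,*[p[:2].round(4).tolist() for p in v], 'c',np.mean(v,0)[:2].round(4))
    if len(v)>1:
        d=np.diff(np.array(v+[v[0]]),axis=0);print('   len',np.linalg.norm(d,axis=1).round(3),'ang',np.degrees(np.arctan2(d[:,1],d[:,0])).round(1))
```

```text
box [0.6228, 0.0718] [0.6578, -0.0868] [0.5018, -0.1192] [0.4668, 0.0364] c [ 0.5623 -0.0244]
   len [0.162 0.159 0.16  0.16 ] ang [ -77.6 -168.3  102.7   12.8]
boxS [0.4725, 0.0328] [0.6226, 0.0687] [0.6605, -0.0881] [0.517, -0.1246] c [ 0.5682 -0.0278]
   len [0.154 0.161 0.148 0.164] ang [  13.4  -76.4 -165.8  105.8]
lid [0.6963, -0.2334] [0.7158, -0.3988] [0.5515, -0.4175] [0.5336, -0.2565] c [ 0.6243 -0.3266]
   len [0.167 0.165 0.162 0.164] ang [ -83.3 -173.5   96.4    8.1]
lidS [0.5392, -0.2583] [0.6972, -0.2359] [0.5589, -0.4181] c [ 0.5985 -0.3041]
   len [0.16  0.229 0.161] ang [   8.1 -127.2   97. ]
ridge [0.6631, -0.3176] [0.5804, -0.3292] c [ 0.6217 -0.3234]
   len [0.083 0.083] ang [-172.1    7.9]
ridgeS [0.5896, -0.329] [0.6741, -0.3226] c [ 0.6319 -0.3258]
   len [0.085 0.085] ang [   4.3 -175.7]
mat [0.4754, -0.1849] [0.4849, -0.3969] [0.3896, -0.4001] [0.38, -0.1895] c [ 0.4325 -0.2928]
   len [0.212 0.095 0.211 0.095] ang [ -87.4 -178.    92.6    2.8]
mal [0.4309, -0.2511] [0.4472, -0.4242] c [ 0.439  -0.3376]
   len [0.175 0.175] ang [-84.6  95.4]
malS [0.4392, -0.2525] [0.4525, -0.4224] c [ 0.4459 -0.3375]
   len [0.172 0.172] ang [-85.5  94.5]
pin [0.4562, -0.0468] c [ 0.4562 -0.0468]
pinS [0.4609, -0.0491] c [ 0.4609 -0.0491]
st [0.6569, 0.2349] [0.5422, 0.2069] c [0.5996 0.2209]
   len [0.118 0.118] ang [-166.3   13.7]
stdisc [0.6578, 0.2335] [0.5418, 0.206] c [0.5998 0.2197]
   len [0.119 0.119] ang [-166.7   13.3]
stS [0.6618, 0.2325] [0.5469, 0.2031] c [0.6043 0.2178]
   len [0.119 0.119] ang [-165.7   14.3]
stSd [0.6628, 0.2326] [0.5488, 0.2034] c [0.6058 0.218 ]
   len [0.118 0.118] ang [-165.6   14.4]
jar [0.4436, 0.3429] c [0.4436 0.3429]
bowl [0.7641, 0.0482] c [0.7641 0.0482]
mug [0.7747, -0.1212] c [ 0.7747 -0.1212]
```

Two stamps, the box and the lid all agree across both cameras. The sides check out as 160 mm (box), 164 mm (lid) and 210 x 94 mm (mat), and the pin is within 3 mm of where it belongs relative to the box. I'll use box centre (0.564,-0.025) with yaw 12.8°, and stamps at (0.544,0.205) and (0.659,0.234). Next I move above the stamps.

```bash
python3 -c "
from h import *
print(rel([.555,.2,.22],102.8))"
```

```text
[-0.1, 0.0, 54.8, -0.437, -0.2283, 0.0249]
```

>>> {"op": "play_rows", "data": {
  "plan": [0, 0, 54.8, -0.437, -0.228, 0.025, 0.6, 0, 0, 54.8, -0.437, -0.228, 0.025, 0.6, 0, 0, 54.8, -0.437, -0.228, 0.025, 0.6, 0, 0, 54.8, -0.437, -0.228, 0.025, 0.6, 0, 0, 54.8, -0.437, -0.228, 0.025, 0.6, 0, 0, 54.8, -0.437, -0.228, 0.025, 0.6, 0, 0, 54.8, -0.437, -0.228, 0.025, 0.6, 0, 0, 54.8, -0.437, -0.228, 0.025, 0.6, 0, 0, 54.8, -0.437, -0.228, 0.025, 0.6, 0, 0, 54.8, -0.437, -0.228, 0.025, 0.6, 0, 0, 54.8, -0.437, -0.228, 0.025, 0.6, 0, 0, 54.8, -0.437, -0.228, 0.025, 0.6, 0, 0, 54.8, -0.437, -0.228, 0.025, 0.6, 0, 0, 54.8, -0.437, -0.228, 0.025, 0.6],
  "squeeze": 30
}}

```text
clock: 1.85
position: [0.5552, 0.2009, 0.2204]
ee_rot: [0.624, 0.782, 0.0, -0.0]
ft_force: [-0.4, 1.0, 0.5]
grip_width: 0.604
grasp_force: 0.0
```

```bash
python3 -c "
from h import *
obs(); im,m=snap('wrist','w1')
print(w2px(m,[[.544,.205,.068],[.659,.234,.068],[.544,.205,.0],[.659,.234,0]]).round(0).tolist())
a=load('top1')['im'].astype(int);i2,m2=snap('top','top2');save(i2,'c3',(110,110,510,400),2)"
```

```text
t 1.85 p [0.5552 0.2009 0.2204] rpy [[-0.222, 0.975, 0.0], [0.975, 0.222, 0.0], [0.0, 0.0, -1.0]] g 0.604 F [-0.4  1.   0.5] gf 0.0
[[306.0, 182.0], [429.0, 179.0], [308.0, 167.0], [408.0, 164.0]]
```

View pics/w1.png

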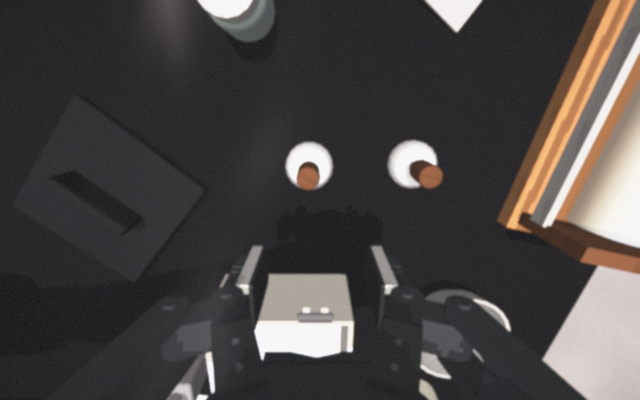

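View pics/c3.png

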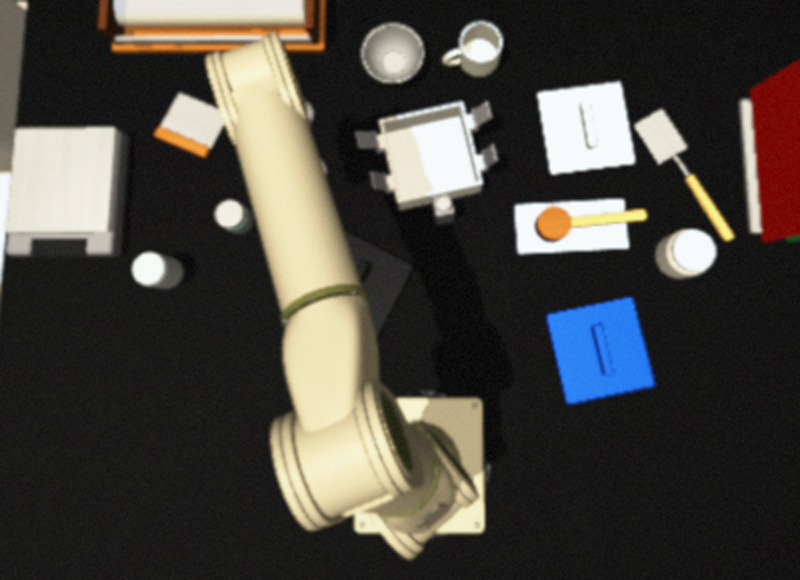

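The wrist view shows two stamps, with knob tops at (308,178) and (431,175). That is within 4 px of the prediction. The second top view shows no further stamps where the arm had been.

```bash
python3 -c "
from h import *
m=load('w1')
print(px2w(m,(307.5,178.5),.068),px2w(m,(309,164.5),.012),px2w(m,(431,176),.068),px2w(m,(412,162),.012))
for p in ([.545,.207,.047],[.66,.235,.047]): print(rel(p,102.8))"
```

```text
[0.54471285 0.20825286 0.068     ] [0.54442024 0.21048982 0.012     ] [0.66046905 0.23702749 0.068     ] [0.65838103 0.23928234 0.012     ]
[0.0, -0.0, 0.0, 0.0084, -0.0086, 0.1733]
[0.0, -0.0, 0.0, 0.0101, 0.1098, 0.1734]
```

>>> {"op": "play_rows", "data": {
  "plan": [0, 0, 0, 0.008, -0.009, 0.06, 0.6, 0, 0, 0, 0.008, -0.009, 0.12, 0.6, 0, 0, 0, 0.008, -0.009, 0.15, 0.6, 0, 0, 0, 0.008, -0.009, 0.173, 0.6, 0, 0, 0, 0.008, -0.009, 0.173, 0.6, 0, 0, 0, 0.008, -0.009, 0.173, 0.1, 0, 0, 0, 0.008, -0.009, 0.173, 0.1, 0, 0, 0, 0.008, -0.009, 0.173, 0.1, 0, 0, 0, 0.008, -0.009, 0.173, 0.1, 0, 0, 0, 0.008, -0.009, 0.15, 0.1, 0, 0, 0, 0.008, -0.009, 0.1, 0.1, 0, 0, 0, 0.008, -0.009, 0.05, 0.1, 0, 0, 0, 0.008, -0.009, 0.0, 0.1, 0, 0, 0, 0.008, -0.009, 0.0, 0.1],
  "squeeze": 40
}}

```text
clock: 3.7
position: [0.5466, 0.207, 0.2249]
ee_rot: [0.624, 0.781, 0.004, 0.001]
ft_force: [0.1, 0.3, -1.4]
grip_width: 0.269
grasp_force: 39.7
```

```bash
python3 -c "
from h import *
obs()
c=np.array([.564,-.025]);R=Rn.from_euler('z',12.8,degrees=True)
for y in (-.036,.036):
  for z in (.215,.053): p=c+R.apply([0,y,0])[:2]; print(p,rel([*p,z],102.8))
"
```

```text
t 3.7 p [0.5466 0.207  0.2249] rpy [[-0.221, 0.975, 0.007], [0.975, 0.221, 0.004], [0.002, 0.007, -1.0]] g 0.269 F [ 0.1  0.3 -1.4] gf 39.68515992164612
[ 0.57197575 -0.06010538] [0.4, -0.1, -0.0, -0.2662, -0.0345, 0.009]
[ 0.57197575 -0.06010538] [0.4, -0.1, -0.0, -0.2665, -0.0357, 0.171]
[0.55602425 0.01010538] [0.4, -0.1, -0.0, -0.1942, -0.0345, 0.0092]
[0.55602425 0.01010538] [0.4, -0.1, -0.0, -0.1945, -0.0357, 0.1712]
```

>>> {"op": "play_rows", "data": {
  "plan": [0, 0, 0, -0.06, -0.007, 0.0, 0.1, 0, 0, 0, -0.12, -0.015, 0.0, 0.1, 0, 0, 0, -0.18, -0.022, 0.0, 0.1, 0, 0, 0, -0.23, -0.028, 0.0, 0.1, 0, 0, 0, -0.266, -0.033, 0.0, 0.1, 0, 0, 0, -0.266, -0.033, 0.0, 0.1, 0, 0, 0, -0.266, -0.033, 0.05, 0.1, 0, 0, 0, -0.266, -0.033, 0.1, 0.1, 0, 0, 0, -0.266, -0.033, 0.14, 0.1, 0, 0, 0, -0.266, -0.033, 0.16, 0.1, 0, 0, 0, -0.266, -0.033, 0.166, 0.1, 0, 0, 0, -0.266, -0.033, 0.166, 0.1, 0, 0, 0, -0.266, -0.033, 0.166, 0.5, 0, 0, 0, -0.266, -0.033, 0.166, 0.5, 0, 0, 0, -0.266, -0.033, 0.166, 0.5, 0, 0, 0, -0.266, -0.033, 0.12, 0.5, 0, 0, 0, -0.266, -0.033, 0.06, 0.5, 0, 0, 0, -0.266, -0.033, 0.0, 0.5, 0, 0, 0, -0.266, -0.033, 0.0, 0.5]
}}

```text
clock: 6.08
position: [0.5739, -0.0607, 0.2253]
ee_rot: [0.624, 0.781, 0.003, 0.003]
ft_force: [0.7, -0.9, -0.7]
grip_width: 0.501
grasp_force: 0.0
```

```bash
python3 -c "
from h import *
obs(); snap('wrist','w2'); snap('scene','s2')
for z in (.22,.1,.047): print(rel([.66,.235,z],102.8))
im=load('s2')['im']; a=cv2.resize(im[130:310,250:450],None,fx=3,fy=3); b=cv2.resize(load('w2')['im'],None,fx=.8,fy=.8)
o=np.zeros((540+0,600,3),np.uint8);o[:540,:600]=a;cv2.imwrite('pics/d1.png',o[:,:,::-1])
"
```

```text
t 6.08 p [ 0.5739 -0.0607  0.2253] rpy [[-0.221, 0.975, 0.009], [0.975, 0.221, 0.001], [-0.001, 0.009, -1.0]] g 0.501 F [ 0.7 -0.9 -0.7] gf 0.0
[0.1, -0.0, 0.0, 0.2682, 0.1517, 0.0006]
[0.1, -0.0, 0.0, 0.2681, 0.1515, 0.1206]
[0.1, -0.0, 0.0, 0.2681, 0.1515, 0.1736]
```

View pics/d1.png

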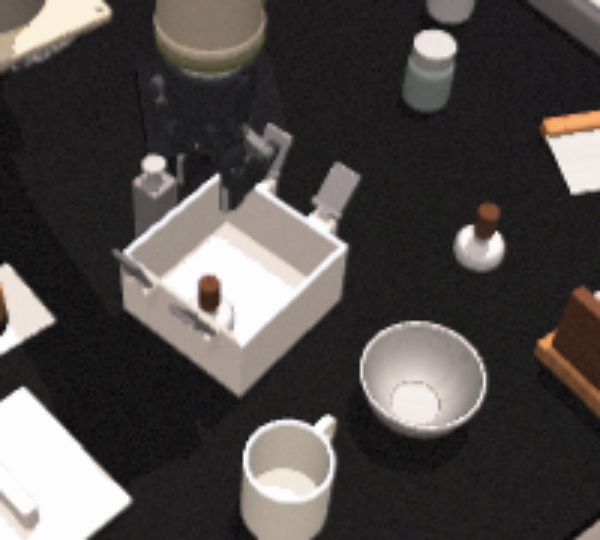

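The first stamp stands upright in the box, with its knob at (208,290). The second is unmoved, at (488,215). On to the second.

>>> {"op": "play_rows", "data": {
  "plan": [0, 0, 0, 0.05, 0.03, 0.0, 0.6, 0, 0, 0, 0.1, 0.06, 0.0, 0.6, 0, 0, 0, 0.15, 0.09, 0.0, 0.6, 0, 0, 0, 0.2, 0.12, 0.0, 0.6, 0, 0, 0, 0.25, 0.145, 0.0, 0.6, 0, 0, 0, 0.268, 0.152, 0.02, 0.6, 0, 0, 0, 0.268, 0.152, 0.06, 0.6, 0, 0, 0, 0.268, 0.152, 0.12, 0.6, 0, 0, 0, 0.268, 0.152, 0.15, 0.6, 0, 0, 0, 0.268, 0.152, 0.173, 0.6, 0, 0, 0, 0.268, 0.152, 0.173, 0.6, 0, 0, 0, 0.268, 0.152, 0.173, 0.1, 0, 0, 0, 0.268, 0.152, 0.173, 0.1, 0, 0, 0, 0.268, 0.152, 0.173, 0.1, 0, 0, 0, 0.268, 0.152, 0.173, 0.1, 0, 0, 0, 0.268, 0.152, 0.15, 0.1, 0, 0, 0, 0.268, 0.152, 0.1, 0.1, 0, 0, 0, 0.268, 0.152, 0.05, 0.1, 0, 0, 0, 0.268, 0.152, 0.0, 0.1, 0, 0, 0, 0.268, 0.152, 0.0, 0.1]
}}

```text
clock: 8.68
position: [0.6621, 0.2352, 0.2252]
ee_rot: [0.624, 0.782, 0.003, 0.002]
ft_force: [-0.1, -0.1, -2.2]
grip_width: 0.271
grasp_force: 39.7
```

```bash
python3 -c "
from h import *
obs()
for z in (.22,.054): print(rel([.556,.010,z],102.8))
"
```

```text
t 8.68 p [0.6621 0.2352 0.2252] rpy [[-0.222, 0.975, 0.007], [0.975, 0.222, 0.003], [0.002, 0.007, -1.0]] g 0.271 F [-0.1 -0.1 -2.2] gf 39.71814751625061
[0.4, -0.1, 0.0, -0.1961, -0.1534, 0.0038]
[0.4, -0.1, 0.0, -0.1964, -0.1546, 0.1698]
```

>>> {"op": "play_rows", "data": {
  "plan": [0, 0, 0, -0.04, -0.031, 0.0, 0.1, 0, 0, 0, -0.08, -0.061, 0.0, 0.1, 0, 0, 0, -0.12, -0.092, 0.0, 0.1, 0, 0, 0, -0.16, -0.122, 0.0, 0.1, 0, 0, 0, -0.196, -0.152, 0.0, 0.1, 0, 0, 0, -0.196, -0.152, 0.0, 0.1, 0, 0, 0, -0.196, -0.152, 0.05, 0.1, 0, 0, 0, -0.196, -0.152, 0.1, 0.1, 0, 0, 0, -0.196, -0.152, 0.14, 0.1, 0, 0, 0, -0.196, -0.152, 0.16, 0.1, 0, 0, 0, -0.196, -0.152, 0.167, 0.1, 0, 0, 0, -0.196, -0.152, 0.167, 0.1, 0, 0, 0, -0.196, -0.152, 0.167, 0.5, 0, 0, 0, -0.196, -0.152, 0.167, 0.5, 0, 0, 0, -0.196, -0.152, 0.167, 0.5, 0, 0, 0, -0.196, -0.152, 0.12, 0.5, 0, 0, 0, -0.196, -0.152, 0.06, 0.5, 0, 0, 0, -0.196, -0.152, 0.0, 0.5, 0, 0, 0, -0.196, -0.152, 0.0, 0.5]
}}

```text
clock: 11.05
position: [0.5579, 0.0099, 0.2253]
ee_rot: [0.624, 0.781, 0.003, 0.003]
ft_force: [0.4, 0.1, -0.8]
grip_width: 0.503
grasp_force: 0.0
```

```bash
python3 -c "
from h import *
obs()
print(rel([.6245,-.326,.2],7),rel([.6245,-.326,.2],187))
print(status.get_obs()['joint_pos'])
"
```

```text
t 11.05 p [0.5579 0.0099 0.2253] rpy [[-0.221, 0.975, 0.008], [0.975, 0.221, 0.002], [0.0, 0.009, -1.0]] g 0.503 F [ 0.4  0.1 -0.8] gf 0.0
[0.4, -0.4, 95.8, -0.3423, -0.0097, 0.0252] [0.4, 0.4, -84.2, -0.3423, -0.0097, 0.0252]
[-0.51863952  0.19520539  0.47968955  1.70080037 -0.09587665  1.25997514
  0.20510213]
```

>>> {"op": "play_rows", "data": {
  "plan": [0, 0, 95.8, -0.342, -0.01, 0.025, 0.7, 0, 0, 95.8, -0.342, -0.01, 0.025, 0.7, 0, 0, 95.8, -0.342, -0.01, 0.025, 0.7, 0, 0, 95.8, -0.342, -0.01, 0.025, 0.7, 0, 0, 95.8, -0.342, -0.01, 0.025, 0.7, 0, 0, 95.8, -0.342, -0.01, 0.025, 0.7, 0, 0, 95.8, -0.342, -0.01, 0.025, 0.7, 0, 0, 95.8, -0.342, -0.01, 0.025, 0.7, 0, 0, 95.8, -0.342, -0.01, 0.025, 0.7, 0, 0, 95.8, -0.342, -0.01, 0.025, 0.7, 0, 0, 95.8, -0.342, -0.01, 0.025, 0.7, 0, 0, 95.8, -0.342, -0.01, 0.025, 0.7, 0, 0, 95.8, -0.342, -0.01, 0.025, 0.7, 0, 0, 95.8, -0.342, -0.01, 0.025, 0.7]
}}

```text
clock: 12.8
position: [0.6216, -0.3258, 0.1953]
ee_rot: [0.998, 0.061, 0.0, -0.0]
ft_force: [0.9, -0.5, 0.2]
grip_width: 0.7
grasp_force: 0.0
```

```bash
python3 -c "
from h import *
obs();im,m=snap('wrist','w3')
print(status.get_obs()['joint_pos'].round(2))
i2,m2=snap('scene','s3'); a=cv2.resize(i2[150:290,260:400],None,fx=2.5,fy=2.5)
o=np.zeros((400,800,3),np.uint8); o[:320,:512]=cv2.resize(im,None,fx=.8,fy=.8); o[:350,450:800]=a; cv2.imwrite('pics/d2.png',o[:,:,::-1])
"
```

```text
t 12.8 p [ 0.6216 -0.3258  0.1953] rpy [[0.992, 0.122, 0.0], [0.122, -0.992, 0.0], [0.0, -0.0, -1.0]] g 0.7 F [ 0.9 -0.5  0.2] gf 0.0
[-0.12  0.66  0.86  1.33 -0.5   1.37 -0.72]
```

View pics/d2.png

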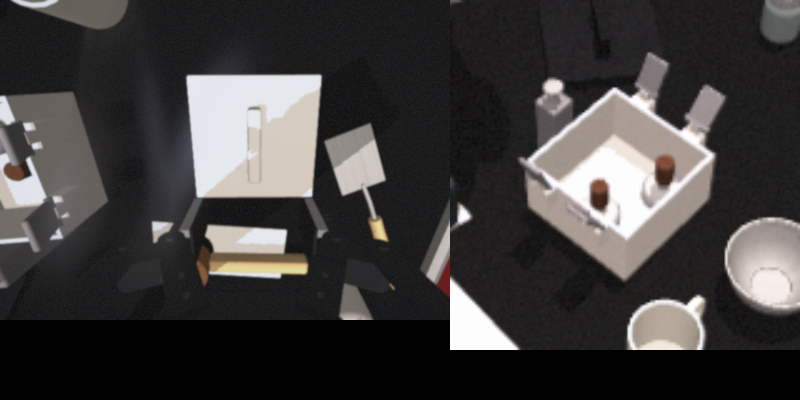

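Both stamps stand in the box, with knobs at (598,192) and (665,170). The white lid sits at (255,135) with its ridge along lid x.

```bash
python3 -c "
from h import *
m=load('w3')
c=[px2w(m,(u/.8,v/.8),.018)[:2] for u,v in [(187,75),(321,74),(314,197),(197,198)]]
r=[px2w(m,(u/.8,v/.8),.054)[:2] for u,v in [(254.5,107),(254,182)]]
print(np.round(c,4).tolist(),np.mean(c,0),np.round(r,4).tolist(),np.mean(r,0))
d=c[0]-c[3];e=c[1]-c[2];f=r[0]-r[1]
for q in(d,e,f):print(np.hypot(*q),np.degrees(np.arctan2(q[1],q[0])))
for z in (.1,.037): print(rel([.6235,-.325,z],7))
"
```

```text
[[0.6978, -0.2351], [0.7186, -0.3954], [0.5558, -0.42], [0.5339, -0.2551]] [ 0.62652446 -0.32638302] [[0.6737, -0.32], [0.584, -0.3306]] [ 0.62883411 -0.32528827]
0.16509593908010406 6.98539427813065
0.1646341812086335 8.591495272625544
0.09033918283531649 6.698845686836304
[-0.0, -0.0, 0.0, 0.0019, -0.0005, 0.0953]
[-0.0, -0.0, 0.0, 0.0019, -0.0005, 0.1583]
```

>>> {"op": "play_rows", "data": {
  "plan": [0, 0, 0, 0.005, 0.001, 0.06, 0.7, 0, 0, 0, 0.005, 0.001, 0.11, 0.7, 0, 0, 0, 0.005, 0.001, 0.145, 0.7, 0, 0, 0, 0.005, 0.001, 0.158, 0.7, 0, 0, 0, 0.005, 0.001, 0.158, 0.7, 0, 0, 0, 0.005, 0.001, 0.158, 0.05, 0, 0, 0, 0.005, 0.001, 0.158, 0.05, 0, 0, 0, 0.005, 0.001, 0.158, 0.05, 0, 0, 0, 0.005, 0.001, 0.158, 0.05, 0, 0, 0, 0.005, 0.001, 0.158, 0.05, 0, 0, 0, 0.005, 0.001, 0.158, 0.05, 0, 0, 0, 0.005, 0.001, 0.14, 0.05, 0, 0, 0, 0.005, 0.001, 0.1, 0.05, 0, 0, 0, 0.005, 0.001, 0.05, 0.05, 0, 0, 0, 0.005, 0.001, 0.0, 0.05, 0, 0, 0, 0.005, 0.001, -0.05, 0.05, 0, 0, 0, 0.005, 0.001, -0.05, 0.05],
  "squeeze": 80
}}

```text
clock: 15.02
position: [0.6275, -0.3277, 0.2509]
ee_rot: [0.998, 0.061, 0.003, 0.002]
ft_force: [-0.6, -0.4, -4.9]
grip_width: 0.174
grasp_force: 78.6
```

```bash
python3 -c "
from h import *
obs();im,m=snap('wrist','w4'); snap('top','top4')
print(status.get_obs()['joint_pos'].round(2))
print(rel([.564,-.025,.245],12.8))
"
```

```text
t 15.03 p [ 0.6275 -0.3277  0.2509] rpy [[0.993, 0.122, 0.007], [0.122, -0.993, -0.003], [0.006, 0.004, -1.0]] g 0.174 F [-0.6 -0.4 -4.9] gf 78.55677366256714
[-0.11  0.64  0.88  1.25 -0.48  1.46 -0.74]
[-0.0, -0.0, -5.8, -0.0253, -0.3065, 0.0006]
```

>>> {"op": "play_rows", "data": {
  "plan": [0, 0, -2, -0.008, -0.05, 0.0, 0.05, 0, 0, -4, -0.012, -0.1, 0.0, 0.05, 0, 0, -5, -0.016, -0.15, 0.0, 0.05, 0, 0, -5.8, -0.02, -0.2, 0.0, 0.05, 0, 0, -5.8, -0.023, -0.25, 0.0, 0.05, 0, 0, -5.8, -0.025, -0.29, 0.0, 0.05, 0, 0, -5.8, -0.025, -0.306, 0.02, 0.05, 0, 0, -5.8, -0.025, -0.306, 0.04, 0.05, 0, 0, -5.8, -0.025, -0.306, 0.04, 0.05, 0, 0, -5.8, -0.025, -0.306, 0.04, 0.05]
}}

```text
clock: 16.38
position: [0.5644, -0.0259, 0.2054]
ee_rot: [0.994, 0.111, -0.0, 0.0]
ft_force: [0.7, 0.6, -3.0]
grip_width: 0.169
grasp_force: 78.9
```

```bash
python3 -c "
from h import *
obs();im,m=snap('wrist','w5'); i2,_=snap('scene','s5')
o=np.zeros((400,800,3),np.uint8); o[:320,:512]=cv2.resize(im,None,fx=.8,fy=.8); o[:400,460:800]=cv2.resize(i2[130:290,264:400],None,fx=2.5,fy=2.5); cv2.imwrite('pics/d3.png',o[:,:,::-1])
"
```

```text
t 16.38 p [ 0.5644 -0.0259  0.2054] rpy [[0.975, 0.221, -0.0], [0.221, -0.975, -0.0], [-0.0, 0.0, -1.0]] g 0.169 F [ 0.7  0.6 -3. ] gf 78.91380429267883
```

View pics/d3.png

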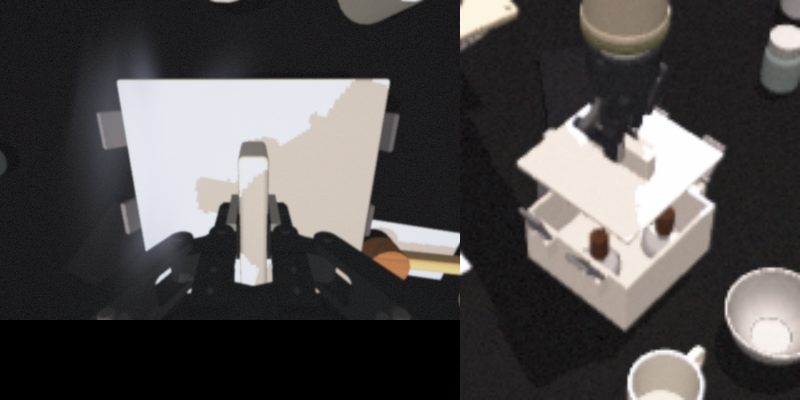

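```bash
python3 -c "
from h import *
m=load('w5'); s=load('s5'); tc=np.array([.5644,-.0259]); R=np.array([[.975,.221],[-.221,.975]])
for u,v in [(118,81),(389,80)]:
  p=px2w(m,(u/.8,v/.8),.1864)[:2]; print(p, R@(p-tc))
for u,v in [(519,163),(631,238),(722,156)]:
  p=px2w(s,(264+(u-460)/2.5,130+v/2.5),.1864)[:2]; print(p, R@(p-tc))
# box rim in scene, box frame about estimate
for u,v in [(527,210),(626,280),(714,206)]:
  p=px2w(s,(264+(u-460)/2.5,130+v/2.5),.09)[:2]; print('box',p, R@(p-np.array([.564,-.025])))
"
```

```text
[0.62480056 0.06982692] [0.0800462  0.07998522]
[ 0.66032452 -0.08504509] [ 0.08045534 -0.07886578]
[ 0.51024844 -0.12448855] [-0.07458584 -0.08415635]
[ 0.66346648 -0.08430241] [ 0.08368288 -0.07883604]
[0.63110365 0.06531728] [0.08519508 0.07419534]
box [ 0.50477828 -0.11623098] [-0.07790322 -0.0758622 ]
box [ 0.65186843 -0.07923809] [ 0.0736851  -0.07230106]
box [0.62730287 0.06836986] [0.08235504 0.07704568]
```

>>> {"op": "play_rows", "data": {
  "plan": [0, 0, 0, 0, 0, 0.03, 0.05, 0, 0, 0, 0, 0, 0.055, 0.05, 0, 0, 0, 0, 0, 0.07, 0.05, 0, 0, 0, 0, 0, 0.076, 0.05, 0, 0, 0, 0, 0, 0.079, 0.05, 0, 0, 0, 0, 0, 0.082, 0.05, 0, 0, 0, 0, 0, 0.082, 0.05]
}}

```text
clock: 17.35
position: [0.5647, -0.0254, 0.1235]
ee_rot: [0.994, 0.112, 0.0, -0.0]
ft_force: [-0.3, 0.5, -2.1]
grip_width: 0.171
grasp_force: 79.0
```

>>> {"op": "play_rows", "data": {
  "plan": [0, 0, 0, 0, 0, 0.003, 0.05, 0, 0, 0, 0, 0, 0.005, 0.05, 0, 0, 0, 0, 0, 0.0065, 0.05, 0, 0, 0, 0, 0, 0.0075, 0.05, 0, 0, 0, 0, 0, 0.0075, 0.05]
}}

```text
clock: 17.98
position: [0.5646, -0.0254, 0.1186]
ee_rot: [0.994, 0.111, 0.0, -0.001]
ft_force: [-17.6, 3.4, 34.5]
grip_width: 0.17
grasp_force: 84.8
```

>>> {"op": "play_rows", "data": {
  "plan": [0, 0, 0, 0, 0, -0.0015, 0.05, 0, 0, 0, 0, 0, -0.0015, 0.05, 0, 0, 0, 0, 0, -0.0015, 0.5, 0, 0, 0, 0, 0, -0.0015, 0.5, 0, 0, 0, 0, 0, -0.0015, 0.5, 0, 0, 0, 0, 0, -0.04, 0.5, 0, 0, 0, 0, 0, -0.08, 0.5, 0, 0, 0, 0, 0, -0.13, 0.5, 0, 0, 0, 0, 0, -0.13, 0.5]
}}

```text
clock: 19.1
position: [0.5663, -0.0259, 0.2492]
ee_rot: [0.994, 0.111, 0.003, -0.0]
ft_force: [-0.4, -0.3, -0.8]
grip_width: 0.499
grasp_force: 0.0
```

```bash
python3 -c "
from h import *
obs();im,m=snap('wrist','w6'); i2,_=snap('scene','s6')
o=np.zeros((480,800,3),np.uint8); o[:250,:400]=cv2.resize(im,None,fx=.625,fy=.625); o[:480,392:800]=cv2.resize(i2[150:310,264:400],None,fx=3,fy=3); cv2.imwrite('pics/d4.png',o[:,:,::-1])
"
```

```text
t 19.1 p [ 0.5663 -0.0259  0.2492] rpy [[0.975, 0.221, 0.006], [0.221, -0.975, 0.001], [0.006, 0.0, -1.0]] g 0.499 F [-0.4 -0.3 -0.8] gf 0.0
```

View pics/d4.png

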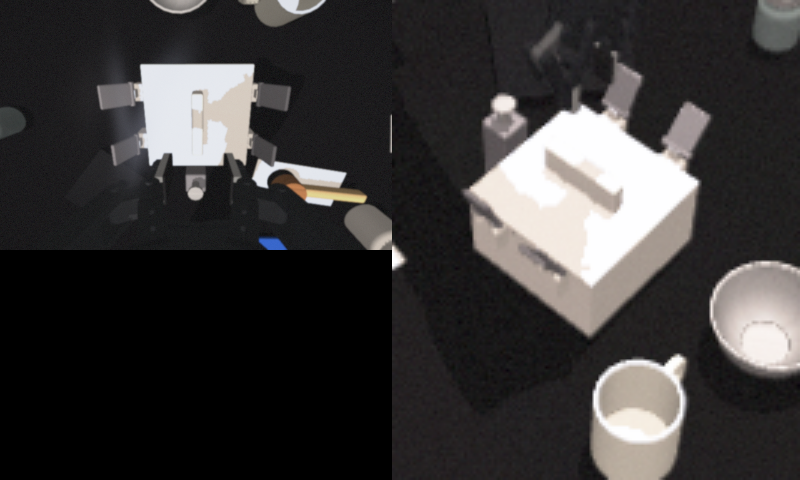

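The lid looks flat on the rim, and all four clips lean outward. I'll check its height by its apparent size and plan the clip sweep.

```bash
python3 -c "
from h import *
m=load('w6'); tc=np.array([.5646,-.0255]); R=np.array([[.975,.221],[-.221,.975]])
im=m['im']; g=cv2.cvtColor(im,cv2.COLOR_RGB2GRAY)
c=np.array([(140,65.5),(253.5,65),(256,165),(148.5,165)])/.625
for z in (.098,.108):
  P=np.array([px2w(m,q,z)[:2] for q in c]); print(z,(R@(P-tc).T).T.round(4).tolist(), np.linalg.norm(P-np.roll(P,-1,0),axis=1).round(4))
print('pin',R@(px2w(m,np.array((195,183))/.625,.138)[:2]-tc), px2w(m,np.array((195,183))/.625,.138))
s=load('s6')
for u,v in [(473,190),(588,287),(698,186)]:
  print(R@(px2w(s,(264+(u-392)/3,150+v/3),.098)[:2]-tc))
# where clip tips fall: predict for angles
for x in(-.04,.04):
  for y in (.094,-.094):
    for a in (1.8,2.1,2.4):
      b=np.array([x,y-np.sign(y)*.046*np.cos(a)]); w=tc+R.T@b
      print(x,y,a,(w2px(m,[*w,.103+.046*np.sin(a)])*.625).round(0).tolist())
"
```

```text
0.098 [[0.0793, 0.0827], [0.0799, -0.0796], [-0.0815, -0.0985], [-0.0815, 0.0836]] [0.1624 0.1626 0.1822 0.1609]
0.108 [[0.0794, 0.0798], [0.0799, -0.0768], [-0.0757, -0.095], [-0.0757, 0.0806]] [0.1566 0.1568 0.1757 0.1551]
pin [-0.08887185  0.00427443] [ 0.47695849 -0.04098138  0.138     ]
[-0.07503155 -0.07724127]
[ 0.08231723 -0.08696808]
[0.08512969 0.07419542]
-0.04 0.094 1.8 [[122.0, 157.0]]
-0.04 0.094 2.1 [[114.0, 155.0]]
-0.04 0.094 2.4 [[109.0, 152.0]]
-0.04 -0.094 1.8 [[274.0, 157.0]]
-0.04 -0.094 2.1 [[282.0, 155.0]]
-0.04 -0.094 2.4 [[287.0, 152.0]]
0.04 0.094 1.8 [[114.0, 99.0]]
0.04 0.094 2.1 [[105.0, 98.0]]
0.04 0.094 2.4 [[100.0, 97.0]]
0.04 -0.094 1.8 [[282.0, 99.0]]
0.04 -0.094 2.1 [[290.0, 98.0]]
0.04 -0.094 2.4 [[295.0, 97.0]]
```

```bash
python3 -c "
from h import *
c=np.array([.5646,-.0255]);R=Rn.from_euler('z',12.8,degrees=True)
for y in (.17,-.17):
  p=c+R.apply([0,y,0])[:2]; print(p,rel([*p,.2],102.8),rel([*p,.2],-77.2))
print(status.get_obs()['joint_pos'].round(2))
"
```

```text
[0.52693676 0.14027539] [0.0, -0.0, -90.0, 0.0, -0.1698, 0.0457] [-0.0, -0.0, 90.0, 0.0, -0.1698, 0.0457]
[ 0.60226324 -0.19127539] [0.0, -0.0, -90.0, -0.0001, 0.1702, 0.0456] [-0.0, -0.0, 90.0, -0.0001, 0.1702, 0.0456]
[-0.81  0.27  0.93  1.66 -0.22  1.32 -1.19]
```

>>> {"op": "play_rows", "data": {
  "plan": [0, 0, -90, 0, -0.17, 0.046, 0.8, 0, 0, -90, 0, -0.17, 0.046, 0.8, 0, 0, -90, 0, -0.17, 0.046, 0.8, 0, 0, -90, 0, -0.17, 0.046, 0.8, 0, 0, -90, 0, -0.17, 0.046, 0.8, 0, 0, -90, 0, -0.17, 0.046, 0.8, 0, 0, -90, 0, -0.17, 0.046, 0.8, 0, 0, -90, 0, -0.17, 0.046, 0.8, 0, 0, -90, 0, -0.17, 0.046, 0.8, 0, 0, -90, 0, -0.17, 0.046, 0.8, 0, 0, -90, 0, -0.17, 0.046, 0.8, 0, 0, -90, 0, -0.17, 0.09, 0.8, 0, 0, -90, 0, -0.17, 0.12, 0.8, 0, 0, -90, 0, -0.17, 0.12, 0.8]
}}

```text
clock: 20.95
position: [0.5254, 0.1398, 0.1238]
ee_rot: [0.624, 0.781, -0.002, -0.001]
ft_force: [0.9, 0.1, 0.4]
grip_width: 0.801
grasp_force: 0.0
```

```bash
python3 -c "
from h import *
obs(); im,m=snap('scene','s7'); snap('wrist','w7')
c=np.array([.5646,-.0255]);R=Rn.from_euler('z',12.8,degrees=True)
for y in (.06,.066):
  p=c+R.apply([0,y,0])[:2]; print(rel([*p,.128],102.8))
save(im,'d5',(240,120,400,280),3.5)
"
```

```text
t 20.95 p [0.5254 0.1398 0.1238] rpy [[-0.221, 0.975, -0.004], [0.975, 0.221, -0.002], [-0.001, -0.004, -1.0]] g 0.801 F [0.9 0.1 0.4] gf 0.0
[0.0, 0.0, -0.0, -0.1099, -0.0002, -0.0014]
[0.0, 0.0, -0.0, -0.1039, -0.0002, -0.0014]
```

View pics/d5.png

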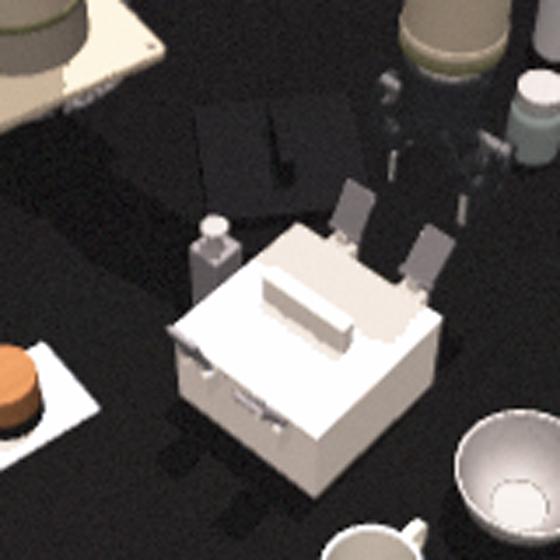

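The fingers stand outside the two left clips, which are at (352,212) and (427,260). Sweeping inward now.

>>> {"op": "play_rows", "data": {
  "plan": [0, 0, 0, -0.02, 0, 0, 0.8, 0, 0, 0, -0.035, 0, 0, 0.8, 0, 0, 0, -0.05, 0, 0, 0.8, 0, 0, 0, -0.065, 0, 0, 0.8, 0, 0, 0, -0.08, 0, 0, 0.8, 0, 0, 0, -0.095, 0, 0, 0.8, 0, 0, 0, -0.108, 0, 0, 0.8, 0, 0, 0, -0.108, 0, 0, 0.8, 0, 0, 0, -0.108, 0, 0.004, 0.8, 0, 0, 0, -0.108, 0, 0.007, 0.8, 0, 0, 0, -0.108, 0, 0.007, 0.8]
}}

```text
clock: 22.42
position: [0.5505, 0.0354, 0.1184]
ee_rot: [0.624, 0.782, -0.0, -0.0]
ft_force: [0.5, 0.3, 0.4]
grip_width: 0.802
grasp_force: 0.0
```

Next, lower further in small steps until there is contact.

>>> {"op": "play_rows", "data": {
  "plan": [0, 0, 0, 0, 0, 0.003, 0.8, 0, 0, 0, 0, 0, 0.005, 0.8, 0, 0, 0, 0, 0, 0.005, 0.8]
}}

```text
clock: 22.8
position: [0.5507, 0.0351, 0.1136]
ee_rot: [0.624, 0.782, -0.0, -0.0]
ft_force: [-0.4, -0.6, 0.5]
grip_width: 0.799
grasp_force: 0.0
```

>>> {"op": "play_rows", "data": {
  "plan": [0, 0, 0, 0, 0, 0.002, 0.8, 0, 0, 0, 0, 0, 0.003, 0.8, 0, 0, 0, 0, 0, 0.003, 0.8]
}}

```text
clock: 23.18
position: [0.551, 0.0351, 0.1125]
ee_rot: [0.624, 0.782, 0.001, -0.0]
ft_force: [-9.5, -0.7, 21.6]
grip_width: 0.801
grasp_force: 11.0
```

>>> {"op": "play_rows", "data": {
  "plan": [0, 0, 0, 0, 0, -0.03, 0.8, 0, 0, 0, 0, 0, -0.08, 0.8, 0, 0, 0, -0.05, 0, -0.09, 0.8, 0, 0, 0, -0.1, 0, -0.09, 0.8, 0, 0, 0, -0.15, 0, -0.09, 0.8, 0, 0, 0, -0.2, 0, -0.09, 0.8, 0, 0, 0, -0.235, 0, -0.09, 0.8, 0, 0, 0, -0.235, 0, -0.09, 0.8, 0, 0, 0, -0.235, 0, -0.05, 0.8, 0, 0, 0, -0.235, 0, -0.017, 0.8, 0, 0, 0, -0.235, 0, -0.017, 0.8]
}}

```text
clock: 24.55
position: [0.6016, -0.1923, 0.1255]
ee_rot: [0.623, 0.782, -0.001, -0.002]
ft_force: [-0.8, -0.3, 0.6]
grip_width: 0.799
grasp_force: 0.0
```

```bash
python3 -c "
from h import *
obs(); im,m=snap('scene','s8')
c=np.array([.5646,-.0255]);R=Rn.from_euler('z',12.8,degrees=True)
p=c+R.apply([0,-.062,0])[:2]; print(rel([*p,.126],102.8))
save(im,'d6',(240,120,400,280),3.5)
"
```

```text
t 24.55 p [ 0.6016 -0.1923  0.1255] rpy [[-0.223, 0.975, -0.005], [0.975, 0.223, 0.002], [0.003, -0.004, -1.0]] g 0.799 F [-0.8 -0.3  0.6] gf 0.0
[-0.1, -0.1, 0.1, 0.1098, 0.0001, 0.0017]
```

View pics/d6.png

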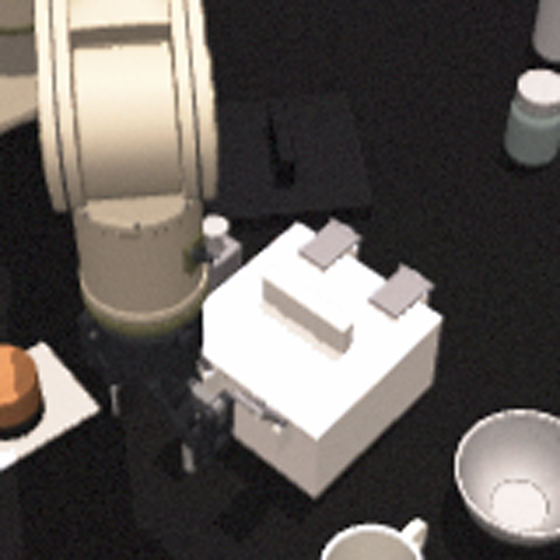

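Both left clips now lie flat on the lid, at (331,244) and (402,290). Sweeping the right side.

>>> {"op": "play_rows", "data": {
  "plan": [0, 0, 0, 0.02, 0, 0, 0.8, 0, 0, 0, 0.035, 0, 0, 0.8, 0, 0, 0, 0.05, 0, 0, 0.8, 0, 0, 0, 0.065, 0, 0, 0.8, 0, 0, 0, 0.08, 0, 0, 0.8, 0, 0, 0, 0.095, 0, 0, 0.8, 0, 0, 0, 0.108, 0, 0, 0.8, 0, 0, 0, 0.108, 0, 0, 0.8, 0, 0, 0, 0.108, 0, 0.005, 0.8, 0, 0, 0, 0.108, 0, 0.01, 0.8, 0, 0, 0, 0.108, 0, 0.013, 0.8, 0, 0, 0, 0.108, 0, 0.013, 0.8]
}}

```text
clock: 26.1
position: [0.5787, -0.0892, 0.1143]
ee_rot: [0.624, 0.781, -0.0, -0.0]
ft_force: [0.3, 0.0, -0.5]
grip_width: 0.799
grasp_force: 0.0
```

>>> {"op": "play_rows", "data": {
  "plan": [0, 0, 0, 0, 0, 0.002, 0.8, 0, 0, 0, 0, 0, 0.0035, 0.8, 0, 0, 0, 0, 0, 0.0035, 0.8]
}}

```text
clock: 26.48
position: [0.579, -0.0891, 0.1127]
ee_rot: [0.624, 0.781, 0.0, -0.0]
ft_force: [-7.8, 1.8, 17.6]
grip_width: 0.803
grasp_force: 8.8
```

```bash
python3 -c "
from h import *
obs(); print(rel([.439,-.345,.22],95)); print(rel([.439,-.345,.2],95))
"
```

```text
t 26.48 p [ 0.579  -0.0891  0.1127] rpy [[-0.221, 0.975, 0.0], [0.975, 0.221, 0.001], [0.001, 0.0, -1.0]] g 0.803 F [-7.8  1.8 17.6] gf 8.836241610115394
[0.0, -0.1, 7.8, -0.2185, -0.1931, -0.1075]
[0.0, -0.1, 7.8, -0.2185, -0.1931, -0.0875]
```

>>> {"op": "play_rows", "data": {
  "plan": [0, 0, 0, 0, 0, -0.04, 0.8, 0, 0, 0, 0, 0, -0.09, 0.8, 0, 0, 7.8, -0.04, -0.035, -0.108, 0.6, 0, 0, 7.8, -0.08, -0.07, -0.108, 0.6, 0, 0, 7.8, -0.12, -0.105, -0.108, 0.6, 0, 0, 7.8, -0.16, -0.14, -0.108, 0.6, 0, 0, 7.8, -0.2, -0.175, -0.108, 0.6, 0, 0, 7.8, -0.218, -0.193, -0.108, 0.6, 0, 0, 7.8, -0.218, -0.193, -0.108, 0.6, 0, 0, 7.8, -0.218, -0.193, -0.108, 0.6]
}}

```text
clock: 27.72
position: [0.4397, -0.3434, 0.2191]
ee_rot: [0.675, 0.738, 0.0, -0.0]
ft_force: [-0.4, 0.0, 0.1]
grip_width: 0.604
grasp_force: 0.0
```

```bash
python3 -c "
from h import *
obs(); im,m=snap('wrist','w9'); i2,m2=snap('scene','s9')
o=np.zeros((560,800,3),np.uint8); o[:400,:560]=im[:,40:600]; o[:560,560:]=cv2.resize(i2[140:300,300:400],None,fx=3.5,fy=3.5)[:,:240] if 0 else cv2.resize(i2[160:300,290:350],None,fx=4,fy=4)[:560,:240]
o[400:560,:560]=cv2.resize(i2[190:270,190:470],None,fx=2,fy=2)
cv2.imwrite('pics/d7.png',o[:,:,::-1]); print(w2px(m,[[.434,-.252,.059],[.439,-.311,.043],[.448,-.425,.043]]).round())
"
```

```text
t 27.73 p [ 0.4397 -0.3434  0.2191] rpy [[-0.088, 0.996, 0.0], [0.996, 0.088, 0.001], [0.0, 0.0, -1.0]] g 0.604 F [-0.4  0.   0.1] gf 0.0
[[319.  89.]
 [319. 151.]
 [317. 252.]]
```

View pics/d7.png

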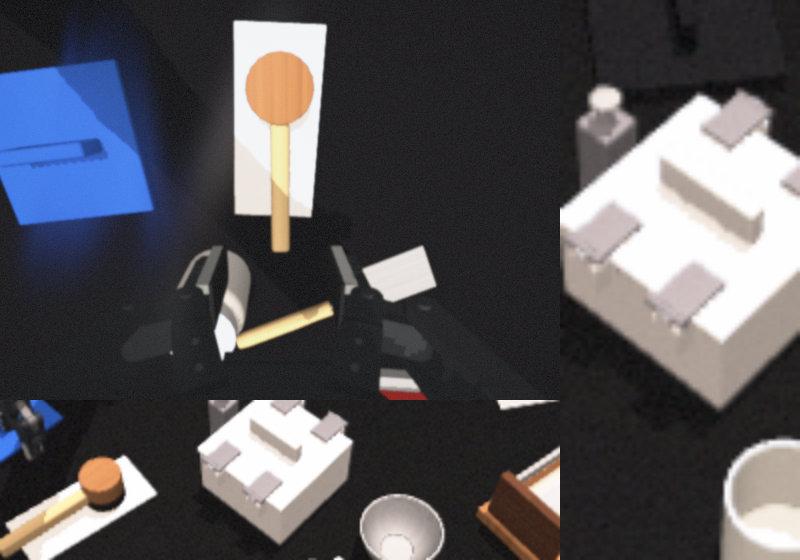

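All four clips lie flat. The mallet is unmoved, with its head at (320,88) against a predicted (319,89). Gripping the handle.

>>> {"op": "play_rows", "data": {
  "plan": [0, 0, 0, 0.032, 0.002, 0.05, 0.6, 0, 0, 0, 0.032, 0.002, 0.1, 0.6, 0, 0, 0, 0.032, 0.002, 0.15, 0.6, 0, 0, 0, 0.032, 0.002, 0.18, 0.6, 0, 0, 0, 0.032, 0.002, 0.192, 0.6, 0, 0, 0, 0.032, 0.002, 0.192, 0.6, 0, 0, 0, 0.032, 0.002, 0.192, 0.05, 0, 0, 0, 0.032, 0.002, 0.192, 0.05, 0, 0, 0, 0.032, 0.002, 0.192, 0.05, 0, 0, 0, 0.032, 0.002, 0.192, 0.05, 0, 0, 0, 0.032, 0.002, 0.192, 0.05],
  "squeeze": 120
}}

```text
clock: 29.2
position: [0.4393, -0.3125, 0.0287]
ee_rot: [0.676, 0.737, 0.001, 0.001]
ft_force: [-0.1, 0.4, 7.6]
grip_width: 0.213
grasp_force: 117.0
```

```bash
python3 -c "
from h import *
o=obs()
pin=np.array([.4592,-.0492]); y=np.array([np.cos(np.radians(95)),np.sin(np.radians(95))])
print('target tcp',pin-.06*y, rel([*(pin-.06*y),.2]))
m=load('w6'); print('pin w6',[px2w(m,np.array((195,v))/.625,.138)[:2].round(4).tolist() for v in (189,193)], w2px(m,[.459,-.049,.138])*.625)
m=load('s9'); print('pin s9',px2w(m,(290+(605-560)/4,160+98/4),.138)[:2])
"
```

```text
t 29.2 p [ 0.4393 -0.3125  0.0287] rpy [[-0.087, 0.996, 0.002], [0.996, 0.087, -0.0], [-0.0, 0.002, -1.0]] g 0.213 F [-0.1  0.4  7.6] gf 116.97956442832947
target tcp [ 0.46442934 -0.10897168] [0.0, 0.0, 0.0, 0.2005, 0.0432, -0.1713]
pin w6 [[0.4666, -0.0433], [0.4595, -0.0449]] [[197.5719924  193.75627748]]
pin s9 [ 0.46183788 -0.04888875]
```

>>> {"op": "play_rows", "data": {
  "plan": [0, 0, 0, 0, 0, -0.02, 0.05, 0, 0, 0, 0, 0, -0.06, 0.05, 0, 0, 0, 0, 0, -0.11, 0.05, 0, 0, 0, 0, 0, -0.15, 0.05, 0, 0, 0, 0, 0, -0.173, 0.05, 0, 0, 0, 0.05, 0.011, -0.175, 0.05, 0, 0, 0, 0.1, 0.022, -0.175, 0.05, 0, 0, 0, 0.15, 0.032, -0.175, 0.05, 0, 0, 0, 0.185, 0.04, -0.175, 0.05, 0, 0, 0, 0.2, 0.043, -0.175, 0.05, 0, 0, 0, 0.2, 0.043, -0.175, 0.05, 0, 0, 0, 0.2, 0.043, -0.175, 0.05]
}}

```text
clock: 30.7
position: [0.4633, -0.1109, 0.2025]
ee_rot: [0.676, 0.737, -0.0, 0.0]
ft_force: [0.5, -0.5, -4.0]
grip_width: 0.212
grasp_force: 118.1
```

```bash
python3 -c "
from h import *
obs(); im,m=snap('scene','s10'); save(im,'d8',(230,110,430,260),4); i3,m3=snap('wrist','w10')
print(rel([.4645,-.109,.204]), w2px(m,[[.4595,-.049,.138],[.4595,-.049,.178]]).round(1), status.get_obs()['torque'])
"
```

```text
t 30.7 p [ 0.4633 -0.1109  0.2025] rpy [[-0.085, 0.996, 0.0], [0.996, 0.085, -0.0], [-0.0, -0.0, -1.0]] g 0.212 F [ 0.5 -0.5 -4. ] gf 118.12788248062134
[0.0, 0.0, 0.0, 0.0017, 0.0013, -0.0017] [[300.8 184. ]
 [300.4 174.8]] [-0.23780368 -0.06465777  0.0390999 ]
```

View pics/d8.png

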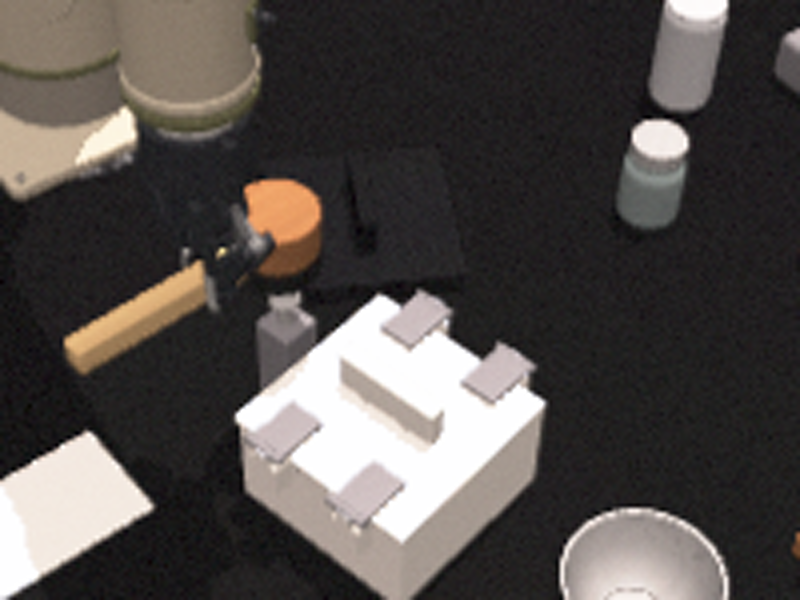

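The mallet head hangs over the pin: the head is at (283,225), with the pin just below at (285,300). First blow goes to about 60% depth.

>>> {"op": "play_rows", "data": {
  "plan": [0, 0, 0, 0.0015, 0.001, 0, 0.05, 0, 0, 0, 0.0015, 0.001, 0.053, 0.05, 0, 0, 0, 0.0015, 0.001, 0.053, 0.05]
}}

```text
clock: 31.18
position: [0.4628, -0.1079, 0.1472]
ee_rot: [0.676, 0.737, -0.002, -0.001]
ft_force: [-0.7, 1.2, -3.8]
grip_width: 0.216
grasp_force: 118.3
```

```bash
python3 -c "
from h import *
obs()"
```

```text
t 31.18 p [ 0.4628 -0.1079  0.1472] rpy [[-0.086, 0.996, -0.005], [0.996, 0.086, -0.001], [-0.001, -0.005, -1.0]] g 0.216 F [-0.7  1.2 -3.8] gf 118.28915119171143
```

>>> {"op": "play_rows", "data": {
  "plan": [0, 0, 0, 0, 0, -0.02, 0.05, 0, 0, 0, 0, 0, -0.04, 0.05, 0, 0, 0, 0, 0, -0.04, 0.05, 0, 0, 0, 0, 0, -0.04, 0.05, 0, 0, 0, 0, 0, 0.006, 0.05, 0, 0, 0, 0, 0, 0.006, 0.05]
}}

```text
clock: 31.92
position: [0.4633, -0.1077, 0.1416]
ee_rot: [0.676, 0.737, -0.002, -0.001]
ft_force: [-0.5, 0.9, -4.6]
grip_width: 0.211
grasp_force: 120.5
```

>>> {"op": "play_rows", "data": {
  "plan": [0, 0, 0, 0, 0, -0.02, 0.05, 0, 0, 0, 0, 0, -0.04, 0.05, 0, 0, 0, 0, 0, -0.04, 0.05, 0, 0, 0, 0, 0, -0.04, 0.05, 0, 0, 0, 0, 0, 0.003, 0.05, 0, 0, 0, 0, 0, 0.003, 0.05]
}}

```text
clock: 32.67
position: [0.4627, -0.1076, 0.1382]
ee_rot: [0.676, 0.737, -0.002, -0.002]
ft_force: [-0.4, -1.3, -4.9]
grip_width: 0.213
grasp_force: 122.4
```

```bash
python3 -c "
from h import *
o=obs(); print(o['torque'])"
```

```text
t 32.67 p [ 0.4627 -0.1076  0.1382] rpy [[-0.087, 0.996, -0.005], [0.996, 0.087, -0.001], [-0.0, -0.005, -1.0]] g 0.213 F [-0.4 -1.3 -4.9] gf 122.39631414413452
[-0.23352607  0.05120939  0.0452224 ]
```

>>> {"op": "play_rows", "data": {
  "plan": [0, 0, 0, 0, 0, -0.03, 0.05, 0, 0, 0, 0, 0, -0.06, 0.05, 0, 0, 0, 0, 0, -0.066, 0.05, 0, 0, 0, 0, 0, -0.066, 0.05, 0, 0, 0, 0, 0, -0.066, 0.05]
}}

```text
clock: 33.3
position: [0.4638, -0.1075, 0.2052]
ee_rot: [0.676, 0.737, -0.001, -0.001]
ft_force: [-0.2, 0.2, -4.7]
grip_width: 0.21
grasp_force: 122.6
```

```bash
python3 -c "
from h import *
obs(); snap('wrist','w11'); snap('scene','s11')
def orange(n,box=None):
    im=load(n)['im']; h=cv2.cvtColor(im,cv2.COLOR_RGB2HSV); k=cv2.inRange(h,(5,110,60),(18,255,255))
    N,L,S,C=cv2.connectedComponentsWithStats(k); 
    return [(S[i].tolist(),C[i].round(1).tolist()) for i in range(1,N) if S[i,4]>150]
for n in('w10','w11','s10','s11'): print(n,orange(n))
for n in ('s9','s10','s11'):
    m=load(n); u,v=w2px(m,[.4595,-.049,.128])[0]; print(n,u,v); g=cv2.cvtColor(m['im'],cv2.COLOR_RGB2GRAY)
    print(g[int(v)-8:int(v)+14,int(u)-6:int(u)+8])
"
```

```text
t 33.3 p [ 0.4638 -0.1075  0.2052] rpy [[-0.087, 0.996, -0.002], [0.996, 0.087, -0.0], [-0.0, -0.002, -1.0]] g 0.21 F [-0.2  0.2 -4.7] gf 122.5684118270874
w10 [([222, 61, 187, 189, 27493], [315.4, 155.6])]
w11 [([216, 69, 201, 203, 30337], [316.0, 168.5])]
s10 [([291, 155, 20, 24, 353], [301.0, 165.3]), ([430, 165, 32, 12, 192], [445.1, 169.8]), ([428, 168, 134, 113, 3312], [492.5, 233.2]), ([246, 175, 35, 28, 354], [263.9, 189.1])]
s11 [([292, 151, 19, 26, 355], [301.6, 162.5]), ([430, 165, 32, 12, 192], [445.1, 169.8]), ([428, 169, 134, 112, 3316], [492.8, 232.8]), ([248, 174, 34, 30, 344], [265.6, 189.4])]
s9 300.88743432428066 186.26988318072551
[[ 32  31  27  31  18  39  39  42  37  39  35  42  38  38]
 [ 27  29  32  32  21  32  38  32  37  38  38  38  37  42]
 [ 31  31  28  34  25  29  38  35  43  37  35  34  38  36]
 [ 34  29  32  30  26 101 119 121  83  47  35  40  33  38]
 [ 34  34  32  29 114 208 218 221 220 220 109  42  22  22]
 [ 29  29  35 112 212 233 236 237 238 239 223  87  16  22]
 [ 33  26  29 154 230 236 236 238 238 238 240  99  24  21]
 [ 28  32  33 150 233 237 23
[... 2839 characters left out ...]
5  63 125 162 167 168 166 169 169 168 165 134  68]
 [ 38 104 117 133 164 166 169 172 167 168 169 144 176 174]
 [ 87 121 128 122 147 163 169 169 167 167 140 116 149 180]
 [ 91 123 128 124 127 142 148 155 157 136 117 123 127 126]
 [ 84  95 109 125 126 126 125 127 130 126 122 121 100  87]
 [ 73  83  93  98 123 126 127 126 126 128 121  97  83  81]
 [ 71  84  83  87 100 116 132 133 125 118  97  82  80  79]
 [ 72  85  87  86  87  94 106 127 107  92  81  81  81  82]
 [ 62  84  85  87  88  87  87  99  87  83  79  81  84  80]
 [ 58  84  85  85  86  87  85  89  82  80  81  82  81  93]
 [ 53  83  85  88  88  87  90  87  81  79  82  82 109 217]
 [ 53  83  88  88  87  88  88  89  81  81  83 130 212 235]]
```

```bash
python3 -c "
from h import *
m=load('s11')
for d in (0,.015,.018,.02): print(d,w2px(m,[[.4595,-.049,.138-d]])[0]-[294,178])
from scipy.optimize import minimize
# ellipse model of the top face: fit center (u0,v0) on normalised, upsampled mask via centroid of the top-face pixels
for n,lo,hi in (('s9',30,237),('s11',30,168)):
    g=cv2.cvtColor(load(n)['im'],cv2.COLOR_RGB2GRAY).astype(float)[178:196,294:308]
    t=np.clip((g-(lo if n=='s9' else 128))/(hi-(lo if n=='s9' else 128)),0,1); 
    th=.62 if n=='s9' else .5
    r,c=np.nonzero(t>th); print(n,len(r),r.min(),r.max())
    for col in range(3,11): print(col,[int(x) for x in np.nonzero(t[:,col]>th)[0]],end=' ')
    print()
R=m['R']
E=lambda d:w2px(m,[[.4595+.012*np.cos(a),-.049+.012*np.sin(a),.138-d] for a in np.linspace(0,6.28,60)])-[294,178]
for d in (0,.015,.02): e=E(d);print(d,'v',e[:,1].min(),e[:,1].max(),'u',e[:,0].min(),e[:,0].max())
"
```

```text
0 [6.78400815 6.03810566]
0.015 [6.93866481 9.37526024]
0.018 [ 6.96925039 10.03516039]
0.02 [ 6.98957753 10.47371658]
s9 63 4 17
3 [10] 4 [5, 6, 7, 8, 10] 5 [4, 5, 6, 7, 8] 6 [4, 5, 6, 7, 8, 9, 16] 7 [4, 5, 6, 7, 8, 9, 16, 17] 8 [4, 5, 6, 7, 8, 9, 16] 9 [4, 5, 6, 7, 8, 9, 14, 15] 10 [5, 6, 7, 10, 11, 13, 14, 15] 
s11 37 7 13
3 [] 4 [10, 11] 5 [9, 10, 11, 12] 6 [8, 9, 10, 11, 12] 7 [7, 8, 9, 10, 11, 12, 13] 8 [8, 9, 10, 11, 12, 13] 9 [8, 9, 10, 11, 12] 10 [9, 10, 11] 
0 v 3.064179801828544 9.049795576705407 u 2.7547909566638964 10.811068961259082
0.015 v 6.408237763646781 12.379605719213998 u 2.9474934777536532 10.927770314413294
0.02 v 7.509056333904766 13.475553852876658 u 3.0109301789756273 10.966188569273015
```

>>> {"op": "play_rows", "data": {
  "plan": [0, 0, 0, 0, 0, 0.02, 0.05, 0, 0, 0, 0, 0, 0.02, 0.05, 0, 0, 0, 0, 0, 0.071, 0.05, 0, 0, 0, 0, 0, 0.071, 0.05]
}}

```text
clock: 33.9
position: [0.4633, -0.1076, 0.1341]
ee_rot: [0.676, 0.737, -0.002, -0.001]
ft_force: [-1.0, 0.3, -3.4]
grip_width: 0.214
grasp_force: 126.2
```

>>> {"op": "play_rows", "data": {
  "plan": [0, 0, 0, 0, 0, 0, 0.05, 0, 0, 0, 0, 0, 0, 0.05]
}}

```text
clock: 34.15
position: [0.4652, -0.1076, 0.1365]
ee_rot: [0.676, 0.737, 0.001, 0.0]
ft_force: [0.5, -0.3, -5.4]
grip_width: 0.208
grasp_force: 126.2
```

>>> {"op": "play_rows", "data": {
  "plan": [0, 0, 0, 0, 0, -0.03, 0.05, 0, 0, 0, 0, 0, -0.06, 0.05, 0, 0, 0, 0, 0, -0.07, 0.05, 0, 0, 0, 0, 0, -0.07, 0.05, 0, 0, 0, 0, 0, -0.07, 0.05]
}}

```text
clock: 34.78
position: [0.464, -0.1075, 0.2043]
ee_rot: [0.675, 0.737, -0.0, -0.001]
ft_force: [0.1, 0.6, -4.5]
grip_width: 0.211
grasp_force: 126.4
```

```bash
python3 -c "
from h import *
obs(); snap('wrist','w12'); snap('scene','s12'); a=np.mean([viewer.camera('scene').astype(float) for _ in range(3)]+[load('s12')['im']],0)
h=cv2.cvtColor(load('w12')['im'],cv2.COLOR_RGB2HSV); k=cv2.inRange(h,(5,110,60),(18,255,255)); print(cv2.connectedComponentsWithStats(k)[2:])
print(a[184:196,296:306].mean(2).round().astype(int))
print(load('s11')['im'][184:196,296:306].mean(2).round().astype(int))
"
```

```text
t 34.77 p [ 0.464  -0.1075  0.2043] rpy [[-0.087, 0.996, -0.001], [0.996, 0.087, 0.0], [0.0, -0.001, -1.0]] g 0.211 F [ 0.1  0.6 -4.5] gf 126.35418891906738
(array([[     0,      0,    640,    400, 222429],
       [   205,     71,    217,    212,  32979],
       [   202,    188,      1,      1,      1],
       ...,
       [   327,    352,      2,      1,      2],
       [   313,    354,      1,      2,      2],
       [   315,    354,      1,      1,      1]],
      shape=(245, 5), dtype=int32), array([[320.09610707, 202.59388389],
       [315.8068771 , 176.80093393],
       [202.        , 188.        ],
       [198.        , 192.5       ],
       [201.        , 192.        ],
       [196.        , 194.        ],
       [201.        , 197.        ],
       [203.        , 197.5       ],
       [198.        , 198.        ],
       [200.75      , 200.25      ],
       [206.        , 198.5       ],
       [193.        , 201.        ],
       [196.5       , 202.5       ],
       [204.5       , 203.5       ],
       [207.        , 203.        ],
       [210.        , 202.        ],
       
[... 8801 characters left out ...]
4 118 124]
 [111 128 128 126 125 130 128 125 125 124]
 [ 92 101 124 128 126 127 126 129 121 100]
 [ 85  87  96 116 131 132 127 116  96  82]
 [ 88  86  87  93 105 128 107  93  83  83]]
[[ 35  38  33   6  24  31  24  28  18  20]
 [ 34  29  35  38 109 156 114  45  28  22]
 [ 29  35  73 129 154 171 156 149  67  21]
 [ 29  66 140 161 166 164 164 170 150  95]
 [ 63 125 161 167 167 166 168 168 167 165]
 [117 133 164 166 169 171 166 167 168 144]
 [129 122 147 163 169 168 167 167 140 116]
 [129 125 127 142 148 154 156 136 118 124]
 [110 126 126 127 124 127 130 126 123 122]
 [ 93  99 123 127 127 126 127 128 122  97]
 [ 83  88 100 116 132 134 125 119  98  83]
 [ 87  87  87  94 107 128 108  93  81  81]]
```

The pin hasn't moved since the previous blow, and the mallet slipped instead, so it is probably home. I'll back the mallet off and compare it under the same lighting as before.

>>> {"op": "play_rows", "data": {
  "plan": [0, 0, 0, -0.05, 0, 0, 0.05, 0, 0, 0, -0.1, 0, 0, 0.05, 0, 0, 0, -0.15, 0, 0, 0.05, 0, 0, 0, -0.19, 0, 0, 0.05, 0, 0, 0, -0.19, 0, 0, 0.05, 0, 0, 0, -0.19, 0, 0, 0.05]
}}

```text
clock: 35.78
position: [0.4811, -0.2965, 0.2048]
ee_rot: [0.676, 0.737, -0.0, -0.0]
ft_force: [-1.0, 0.3, -4.5]
grip_width: 0.215
grasp_force: 126.2
```

```bash
cat > fit.py <<'E'
from h import *
def pinfit(a,m,X=(.4595,-.049)):
    from scipy.optimize import least_squares
    g=a[:,:,0].astype(float) if a.ndim==3 else a
    S=8
    def ren(d,du,dv,It,Is,Ip,Ib):
        W,H=16,14; u0,v0=292,179
        img=np.full((H*S,W*S),float(Ib)); 
        def ell(r,z): 
            p=w2px(m,[[X[0]+r*np.cos(t),X[1]+r*np.sin(t),z] for t in np.linspace(0,2*np.pi,40)])+[du,dv]; return ((p-[u0,v0]+.5)*S-.5)
        q=w2px(m,[[X[0]+x*c-y*s,X[1]+x*s+y*c,.112] for x,y in [(-.017,-.017),(.017,-.017),(.017,.017),(-.017,.017)] for c,s in [(.975,.221)]])+[du,dv]
        cv2.fillPoly(img,[np.round(((q-[u0,v0]+.5)*S-.5)).astype(np.int32)],float(Ip))
        z=.138-d
        both=np.vstack([ell(.012,z),ell(.012,z-.006)])
        cv2.fillPoly(img,[cv2.convexHull(np.round(both).astype(np.int32))],float(Is))
        cv2.fillPoly(img,[np.round(ell(.012,z)).astype(np.int32)],float(It))
        return cv2.resize(img,(W,H),interpolation=cv2.INTER_AREA)
    obsd=g[179:193,292:308]
    best=None
    for d in np.arange(0,.0215,.0005):
        for du in (-.5,-.25,0,.25,.5):
            for dv in (-.5,-.25,0,.25,.5):
                # linear intensities
                B=[ren(d,du,dv,*e) for e in np.eye(4)]
                A=np.array([b.ravel() for b in B]).T
                x,_,_,_=np.linalg.lstsq(A,obsd.ravel(),rcond=None); e=np.sum((A@x-obsd.ravel())**2)
                if best is None or e<best[0]: best=(e,d,du,dv,x.round())
    return best
E
python3 -c "
from fit import *
obs(); snap('scene','s13'); m=load('s13')
a=np.mean([viewer.camera('scene').astype(float) for _ in range(2)]+[m['im']],0)
print(pinfit(load('s9')['im'],m)); print(pinfit(a,m)); print(pinfit(load('s12')['im'],m))
print(a[182:198,294:308,0].round().astype(int))
"
```

```text
t 35.77 p [ 0.4811 -0.2965  0.2048] rpy [[-0.087, 0.996, -0.001], [0.996, 0.087, 0.0], [0.0, -0.001, -1.0]] g 0.215 F [-1.   0.3 -4.5] gf 126.19325637817383
(np.float64(87975.45097517331), np.float64(0.0), 0, 0, array([235., 134., 156.,  34.]))
(np.float64(27369.86372886596), np.float64(0.018000000000000002), 0, 0.25, array([239., 149., 180.,  33.]))
(np.float64(29232.635707987276), np.float64(0.0175), 0.25, 0.25, array([173., 127., 144.,  33.]))
[[ 34  32  34  34  31  20  43  42  42  39  36  34  30  27]
 [ 33  33  34  34  32  23  27  29  25  28  27  22  22  19]
 [ 34  31  34  32  34  22  21  34  21  19  22  21  18  24]
 [ 31  32  33  31  33  37 128 180 137  51  21  25  21  27]
 [ 32  30  36  32  89 202 226 235 230 217 101  34  28  25]
 [ 34  35  33  92 220 238 241 243 243 242 229 122  45  32]
 [ 33  30  89 193 239 242 242 244 243 243 244 202 143  68]
 [ 47 160 177 179 239 243 244 244 244 244 244 195 189 179]
 [120 193 202 139 206 242 243 243 244 244 207 175 200 193]
 [103 167 193 188 152 198 202 221 228 186 157 192 193 140]
 [ 86 112 145 187 141 140 139 153 158 182 191 184 135  93]
 [ 79  87  99 127 156 180 186 188 187 201 179 128  89  84]
 [ 71  90  89  90 115 157 193 211 198 166 119  87  84  83]
 [ 74  87  88  92  89 106 135 181 145 110  86  83  84  83]
 [ 63  86  89  89  89  91  93 118  96  87  83  84  85  85]
 [ 57  87  90  90  89  90  87  90  85  85  85  84  84 108]]
```

Both images agree on 18–20 mm. I'll estimate how far the mallet has tilted in the grip so I can set it down level. After that I'll inspect the pin from close up.

```bash
python3 -c "
from h import *
# tool frame: head axis at x=+.06, handle centreline z(tool)= -.003 ; head top 28 mm above -> tool z = -.031
def mask(n):
    h=cv2.cvtColor(load(n)['im'],cv2.COLOR_RGB2HSV); k=cv2.inRange(h,(5,110,60),(18,255,255)); L=cv2.connectedComponentsWithStats(k)
    i=1+np.argmax(L[2][1:,4]); return L[2][i],L[3][i]
P={'w10':([.4633,-.1109,.2025]),'w12':([.464,-.1075,.2043])}
R=Rn.from_euler('z',95,degrees=True)*Rn.from_euler('x',180,degrees=True)
for n,p in P.items():
    m=load(n); s,c=mask(n); print(n,s[:5],c, 'fx',m['fx'])
    for phi in (0,3,6,9,12,15,18):
        Q=Rn.from_euler('y',-phi,degrees=True)
        t=np.linspace(0,2*np.pi,60)
        pts=lambda z:np.c_[.06+.032*np.cos(t),.032*np.sin(t),np.full(60,z)]
        up=Q.apply(pts(-.028))+[0,0,-.003]
        # sign check: positive phi -> head up (tool z smaller)
        q=w2px(m,R.apply(up)+p); print(phi,round(float(up[:,2].mean()),4),'bbox u',q[:,0].min().round(),q[:,0].max().round(),'v',q[:,1].min().round(),q[:,1].max().round(),'c',q.mean(0).round())
"
```

```text
w10 [  222    61   187   189 27493] [315.43702033 155.55956062] fx 298.94220834174865
0 -0.031 bbox u 219.0 413.0 v 62.0 253.0 c [316. 161.]
3 -0.0278 bbox u 222.0 411.0 v 59.0 248.0 c [316. 156.]
6 -0.0245 bbox u 225.0 408.0 v 57.0 243.0 c [316. 151.]
9 -0.0212 bbox u 227.0 406.0 v 57.0 238.0 c [316. 148.]
12 -0.0178 bbox u 229.0 403.0 v 57.0 233.0 c [316. 145.]
15 -0.0144 bbox u 232.0 401.0 v 58.0 228.0 c [316. 142.]
18 -0.0109 bbox u 234.0 399.0 v 59.0 224.0 c [316. 140.]
w12 [  205    71   217   212 32979] [315.8068771  176.80093393] fx 298.94220834174865
0 -0.031 bbox u 220.0 414.0 v 62.0 253.0 c [317. 161.]
3 -0.0278 bbox u 223.0 411.0 v 59.0 248.0 c [317. 156.]
6 -0.0245 bbox u 225.0 409.0 v 58.0 242.0 c [317. 151.]
9 -0.0212 bbox u 228.0 406.0 v 57.0 237.0 c [317. 148.]
12 -0.0178 bbox u 230.0 403.0 v 57.0 233.0 c [317. 145.]
15 -0.0144 bbox u 233.0 401.0 v 58.0 228.0 c [317. 142.]
18 -0.0109 bbox u 235.0 399.0 v 60.0 224.0 c [317. 141.]
```

>>> {"op": "play_rows", "data": {
  "plan": [0, -5, 0, -0.006, -0.025, 0, 0.05, 0, -9.5, 0, -0.012, -0.043, 0, 0.05, 0, -9.5, 0, -0.012, -0.043, 0.04, 0.05, 0, -9.5, 0, -0.012, -0.043, 0.08, 0.05, 0, -9.5, 0, -0.012, -0.043, 0.12, 0.05, 0, -9.5, 0, -0.012, -0.043, 0.15, 0.05, 0, -9.5, 0, -0.012, -0.043, 0.165, 0.05, 0, -9.5, 0, -0.012, -0.043, 0.171, 0.05, 0, -9.5, 0, -0.012, -0.043, 0.171, 0.05]
}}

```text
clock: 37.05
position: [0.4399, -0.3126, 0.0349]
ee_rot: [0.673, 0.735, -0.056, 0.061]
ft_force: [-0.2, -0.5, -5.2]
grip_width: 0.211
grasp_force: 126.0
```

```bash
python3 -c "
from h import *
obs(); snap('scene','s14'); m=load('s14'); h=cv2.cvtColor(m['im'],cv2.COLOR_RGB2HSV); k=cv2.inRange(h,(5,110,60),(18,255,255))
for n in('s9','s14'):
  im=load(n)['im']; k=cv2.inRange(cv2.cvtColor(im,cv2.COLOR_RGB2HSV),(5,110,60),(18,255,255)); L=cv2.connectedComponentsWithStats(k); print(n,[(L[2][i].tolist(),L[3][i].round(1).tolist()) for i in range(1,L[0]) if L[2][i,4]>100 and L[2][i,0]<400])
"
```

```text
t 37.05 p [ 0.4399 -0.3126  0.0349] rpy [[-0.086, 0.996, 0.015], [0.982, 0.088, -0.164], [-0.165, 0.001, -0.986]] g 0.211 F [-0.2 -0.5 -5.2] gf 125.96858024597168
s9 [([188, 218, 64, 51, 710], [226.5, 239.8])]
s14 [([232, 217, 19, 24, 336], [241.5, 227.7]), ([188, 239, 35, 28, 210], [208.5, 252.0])]
```

>>> {"op": "play_rows", "data": {
  "plan": [0, 0, 0, 0.0005, 0, 0.003, 0.05, 0, 0, 0, 0.0008, 0, 0.005, 0.05, 0, 0, 0, 0.0008, 0, 0.005, 0.05]
}}

```text
clock: 37.48
position: [0.4393, -0.3125, 0.0292]
ee_rot: [0.673, 0.735, -0.056, 0.061]
ft_force: [0.0, 0.3, -4.3]
grip_width: 0.213
grasp_force: 126.0
```

>>> {"op": "play_rows", "data": {
  "plan": [0, 0, 0, 0.0002, 0, 0.001, 0.05, 0, 0, 0, 0.0003, 0, 0.002, 0.05, 0, 0, 0, 0.0003, 0, 0.002, 0.05]
}}

```text
clock: 37.85
position: [0.4393, -0.3127, 0.0271]
ee_rot: [0.673, 0.735, -0.056, 0.061]
ft_force: [0.0, -0.7, -4.2]
grip_width: 0.213
grasp_force: 126.0
```

>>> {"op": "play_rows", "data": {
  "plan": [0, 0, 0, 0.0002, 0, 0.001, 0.05, 0, 0, 0, 0.0004, 0, 0.0025, 0.05, 0, 0, 0, 0.0004, 0, 0.0025, 0.05]
}}

```text
clock: 38.22
position: [0.4396, -0.313, 0.0256]
ee_rot: [0.673, 0.735, -0.056, 0.061]
ft_force: [-6.3, 4.6, 17.0]
grip_width: 0.214
grasp_force: 129.8
```

>>> {"op": "play_rows", "data": {
  "plan": [0, 0, 0, 0, 0, -0.001, 0.05, 0, 0, 0, 0, 0, -0.001, 0.3, 0, 0, 0, 0, 0, -0.001, 0.5, 0, 0, 0, 0, 0, -0.001, 0.5, 0, 0, 0, 0, 0, -0.001, 0.5, 0, 0, 0, 0, 0, -0.03, 0.5, 0, 0, 0, 0, 0, -0.08, 0.5, 0, 0, 0, -0.02, 0, -0.14, 0.5, 0, 5, 0, -0.04, 0, -0.19, 0.5, 0, 9.5, 0, -0.04, 0, -0.19, 0.5, 0, 9.5, 0, -0.04, 0, -0.19, 0.5]
}}

```text
clock: 39.6
position: [0.4395, -0.3222, 0.2187]
ee_rot: [0.677, 0.736, -0.001, 0.0]
ft_force: [0.1, -0.5, -0.6]
grip_width: 0.5
grasp_force: 0.0
```

```bash
python3 -c "
from h import *
obs(); snap('scene','s15'); snap('wrist','w15'); snap('top','top15')
for n in('s9','s15','w9','w15','top1','top15'):
  im=load(n)['im']; k=cv2.inRange(cv2.cvtColor(im,cv2.COLOR_RGB2HSV),(5,110,60),(18,255,255)); L=cv2.connectedComponentsWithStats(k); print(n,[(L[2][i].tolist(),L[3][i].round(1).tolist()) for i in range(1,L[0]) if L[2][i,4]>90 and (n[0]!='s' or L[2][i,0]<400)])
m=load('w15');print(w2px(m,[[.434,-.252,.059]]))
print(rel([.47,-.13,.2],95))
"
```

```text
t 39.6 p [ 0.4395 -0.3222  0.2187] rpy [[-0.084, 0.996, -0.0], [0.996, 0.084, -0.001], [-0.001, -0.0, -1.0]] g 0.5 F [ 0.1 -0.5 -0.6] gf 0.0
s9 [([188, 218, 64, 51, 710], [226.5, 239.8])]
s15 [([188, 218, 64, 51, 744], [226.0, 239.9])]
w9 [([286, 52, 67, 73, 3762], [319.3, 87.8])]
w15 [([285, 78, 66, 70, 3519], [317.7, 112.0])]
top1 [([529, 81, 111, 154, 9508], [597.6, 156.3]), ([159, 95, 7, 30, 140], [161.6, 109.8]), ([171, 95, 97, 33, 864], [223.3, 114.7]), ([165, 101, 108, 36, 695], [226.0, 130.3]), ([520, 133, 13, 90, 117], [527.0, 175.5]), ([186, 173, 29, 16, 191], [200.1, 180.8]), ([378, 213, 18, 17, 222], [386.3, 221.4])]
top15 [([529, 81, 111, 154, 9391], [597.6, 156.2]), ([159, 95, 7, 30, 145], [161.6, 109.9]), ([165, 95, 108, 42, 1568], [225.1, 121.8]), ([520, 133, 13, 90, 118], [527.1, 176.1]), ([186, 173, 29, 16, 196], [200.1, 180.9]), ([378, 214, 14, 14, 122], [383.7, 219.6])]
[[317.30437409 113.34076082]]
[-0.1, 0.0, 0.0, 0.1869, 0.0469, 0.0175]
```

The mallet stands as it did at the start: its scene outline is identical (188,218,64x51). Now a close stereo check of the pin with the wrist camera.

>>> {"op": "play_rows", "data": {
  "plan": [0, 0, 0, 0.05, 0.012, 0.02, 0.5, 0, 0, 0, 0.1, 0.025, 0.02, 0.5, 0, 0, 0, 0.13, 0.04, 0.02, 0.5, 0, 0, 0, 0.13, 0.047, 0.02, 0.5, 0, 0, 0, 0.13, 0.047, 0.02, 0.5, 0, 0, 0, 0.13, 0.047, 0.02, 0.5]
}}

```text
clock: 40.5
position: [0.4749, -0.1883, 0.1985]
ee_rot: [0.676, 0.737, -0.0, 0.0]
ft_force: [0.0, 0.7, 0.1]
grip_width: 0.503
grasp_force: 0.0
```

```bash
python3 -c "
from h import *
obs(); im,m=snap('wrist','A'); C=-m['R'].T@m['t'] if 0 else -np.array(m['R']).T@np.array(m['t']); print(C,w2px(m,[[.4595,-.049,.118],[.4595,-.049,.138]]))"
```

```text
t 40.5 p [ 0.4749 -0.1883  0.1985] rpy [[-0.086, 0.996, -0.001], [0.996, 0.086, -0.001], [-0.001, -0.001, -1.0]] g 0.503 F [0.  0.7 0.1] gf 0.0
[ 0.46779451 -0.10761098  0.3270112 ] [[310.84061287  -2.64421417]
 [310.19232774 -14.81817051]]
```

>>> {"op": "play_rows", "data": {
  "plan": [0, 0, 0, 0.03, 0, 0, 0.5, 0, 0, 0, 0.06, 0, 0, 0.5, 0, 0, 0, 0.06, 0, 0, 0.5, 0, 0, 0, 0.06, 0, 0, 0.5, 0, 0, 0, 0.06, 0, 0, 0.5]
}}

```text
clock: 41.18
position: [0.4701, -0.1286, 0.1987]
ee_rot: [0.676, 0.737, -0.0, 0.0]
ft_force: [-0.2, -0.2, 0.8]
grip_width: 0.502
grasp_force: 0.0
```

```bash
python3 -c "
from h import *
obs(); im,m=snap('wrist','B'); print(w2px(m,[[.4595,-.049,.118],[.4595,-.049,.138]]))
for n in 'AB':
    m=load(n); g=cv2.cvtColor(m['im'],cv2.COLOR_RGB2GRAY); u,v=w2px(m,[.4595,-.049,.118])[0].astype(int)
    print(n,u,v); print(g[v-36:v+37:4,u-40:u+41:4])
"
```

```text
t 41.17 p [ 0.4701 -0.1286  0.1987] rpy [[-0.085, 0.996, 0.0], [0.996, 0.085, -0.0], [-0.0, -0.0, -1.0]] g 0.502 F [-0.2 -0.2  0.8] gf 0.0
[[310.77886643 101.77007711]
 [310.21191678 101.88393417]]
A 310 -2
[]
B 310 101
[[ 34  35  33  34  30  34  39  41  38  42  38  36  34  37  37  35  45 108
  168 230 230]
 [ 29  31  36  37  35  36  41  39  41  52  69  88 108 126 136  72  36 102
  149 231 231]
 [ 30  28  29  41  84 105 125 139 148 157 166 172 177 177 177 113  41 112
  138 230 231]
 [ 32  33  36 103 171 173 176 179 177 183 179 180 179 179 178 131 172 176
  140 231 231]
 [ 35  35  37  92 172 178 178 186 215 224 223 219 193 179 176 138 177 175
  135 229 232]
 [ 37  37  33  76 165 175 179 220 219 224 224 219 221 199 176 141 170 174
  141 229 232]
 [ 34  38  35  54 159 173 214 219 219 223 221 218 219 222 175 150 162 176
  172 224 231]
 [ 31  34  40  45 148 173 218 217 218 221 221 218 219 220 182 154 159 173
  160 217 232]
 [ 36  40  36  42 136 170 215 216 217 219 221 218 217 219 172 157 136 172
  166 206 231]
 [ 38  37  37  39 123 171 213 215 218 218 221 216 215 217 157 163 117 172
  172 183 231]
 [ 33  39  41  39 100 170 187 214 215 214 219 215 214 214 144 162 128 172
  172 169 232]
 [ 39  35  41  41  79 164 161 199 215 215 218 214 209 139 167 163 124 171
  167 145 232]
 [ 35  39  35  38  61 156 167 155 183 198 211 185 131 157 165 162 123  48
   99 125 232]
 [ 39  35  37  38  46 151 167 169 159 144 142 138 155 149 140 130  89  29
   99 113 231]
 [ 41  41  34  38  42 134 152 142 133 120 107  89  74  56  45  28  18  19
   94 105 230]
 [ 43  38  40  37  36  51  55  48  34  25  25  26  22  21  24  24  22  24
   89 105 228]
 [ 39  39  32  37  37  34  32  39  31  30  34  30  26  11  18  30  24  28
   75 104 222]
 [ 38  36  33  30  35  36  33  30  32  31  24  24  29  27  22  28  24  25
   70 105 216]
 [ 29  37  35  36  33  36  34  34  29  26  23  20  17  28  19  23  23  30
   55 103 194]]
```

>>> {"op": "play_rows", "data": {
  "plan": [0, 0, 0, 0.04, 0, 0, 0.5, 0, 0, 0, 0.075, 0, 0, 0.5, 0, 0, 0, 0.075, 0, 0, 0.5, 0, 0, 0, 0.075, 0, 0, 0.5, 0, 0, 0, 0.075, 0, 0, 0.5]
}}

```text
clock: 41.85
position: [0.4638, -0.0539, 0.1987]
ee_rot: [0.676, 0.737, -0.0, 0.0]
ft_force: [0.1, 1.1, -0.4]
grip_width: 0.501
grasp_force: 0.0
```

```bash
python3 -c "
from h import *
obs(); snap('wrist','C')"
```

```text
t 41.85 p [ 0.4638 -0.0539  0.1987] rpy [[-0.085, 0.996, -0.0], [0.996, 0.085, -0.0], [-0.0, -0.0, -1.0]] g 0.501 F [ 0.1  1.1 -0.4] gf 0.0
```

>>> {"op": "play_rows", "data": {
  "plan": [0, 0, 0, -0.06, 0, 0, 0.5, 0, 0, 0, -0.11, 0, 0, 0.5, 0, 0, 0, -0.118, 0, 0, 0.5, 0, 0, 0, -0.118, 0, 0, 0.5, 0, 0, 0, -0.118, 0, 0, 0.5]
}}

```text
clock: 42.52
position: [0.4742, -0.169, 0.1985]
ee_rot: [0.675, 0.738, 0.0, -0.0]
ft_force: [0.7, -0.2, -0.8]
grip_width: 0.498
grasp_force: 0.0
```

```bash
python3 -c "
from h import *
obs(); snap('wrist','D')
for n in 'CD':
    m=load(n); g=cv2.cvtColor(m['im'],cv2.COLOR_RGB2GRAY); u,v=w2px(m,[.4595,-.049,.118])[0].astype(int); print(n,u,v,-m['R'].T@m['t']); v=max(v,36)
    print(g[v-36:v+37:4,u-40:u+41:4])
"
```

```text
t 42.52 p [ 0.4742 -0.169   0.1985] rpy [[-0.089, 0.996, -0.0], [0.996, 0.089, 0.001], [0.001, -0.0, -1.0]] g 0.498 F [ 0.7 -0.2 -0.8] gf 0.0
C 311 207 [0.45665216 0.02673574 0.32724679]
[[ 37  30  34  28  31  68  76  75  77  77  75  75  77  74  84 158 160 171
  233 233 232]
 [ 36  37  33  25  36  75  75  77  79  77  75  78  75  79  74 151 161 150
  232 232 233]
 [ 32  29  32  32  59  77  82  83  95 100 116 127 136 142 127 131 162 163
  232 233 232]
 [ 31  34  28  34 119 142 143 152 154 159 161 161 163 165 146 126 163 160
  232 232 232]
 [ 37  32  29  35 141 163 162 162 150 137 134 145 162 163 152 116 161 161
  227 233 233]
 [ 30  30  30  31 127 158 162 144 197 214 208 195 135 161 158 100 160 159
  220 232 233]
 [ 30  27  29  25 101 161 149 203 204 214 210 201 210 148 156 111 159 160
  208 232 233]
 [ 30  26  32  30  81 157 190 204 207 209 206 204 207 195 159 105  72  54
  174 232 233]
 [ 30  26  29  21  48 152 193 201 204 209 209 203 207 205 158 117  29  33
  154 232 232]
 [ 27  32  34  31  40 143 191 201 205 206 210 203 205 200 156 128  32  28
  126 233 233]
 [ 33  31  29  33  23 1
[... 1817 characters left out ...]
9  31 143 174 140 181 219 220 223 221 194 116 169 166 133 177
  179 160 227]
 [ 31  36  33  34 128 175 175 133 132 152 179 120 107 156 168 168 139 176
  180 138 225]
 [ 33  29  31  31 115 176 177 176 153 125 124 158 167 162 161 151 129 175
  177 134 222]
 [ 37  32  27  37  94 170 169 165 155 147 134 132 116 107  96  84  85 177
  168 134 216]
 [ 29  39  33  31  47 115 109  94  83  75  65  62  57  57  57  57  57  60
   62  92 201]
 [ 32  33  32  35  34  53  58  59  58  62  60  57  58  59  58  55  52  54
   78 102 180]
 [ 32  35  29  31  37  36  54  61  58  62  61  61  59  58  58  42  22  28
   91 102 167]
 [ 34  30  38  36  35  38  37  57  58  58  58  55  50  42  39  23  21  24
   90 102 145]]
```

```bash
cat > tri.py <<'E'
from h import *
def meas(n,th):
    m=load(n); g=cv2.GaussianBlur(cv2.cvtColor(m['im'],cv2.COLOR_RGB2GRAY),(3,3),0).astype(float)
    u,v=w2px(m,[.4595,-.049,.118])[0].round().astype(int)
    k=np.zeros(g.shape,np.uint8); y0=max(v-22,0); k[y0:v+24,u-26:u+22]=(g[y0:v+24,u-26:u+22]>th)
    L=cv2.connectedComponentsWithStats(k); i=1+np.argmax(L[2][1:,4]); k=(L[1]==i).astype(np.uint8)
    c=max(cv2.findContours(k,cv2.RETR_EXTERNAL,cv2.CHAIN_APPROX_NONE)[0],key=len); (cx,cy),ax,_=cv2.fitEllipse(c)
    # post edges: left (rows v-12..v+12), bottom (cols u-18..u+8)
    Lp=[]; 
    for r in range(v-8,v+14):
        row=g[r,u-40:u-14]; j=np.nonzero(row>95)[0][0]; Lp.append((u-40+j-1+(95-row[j-1])/(row[j]-row[j-1]),r))
    Bp=[]
    for cc in range(u-14,u+4):
        col=g[v+8:v+34,cc]; t=(100 if n!='D' else 110); d=np.nonzero(col<t)[0]
        d=[x for x in d if x>8][0]; Bp.append((cc,v+8+d-1+(col[d-1]-t)/(col[d-1]-col[d])))
    Lp=np.array(Lp);Bp=np.array(Bp)
    a=np.polyfit(Lp[:,1],Lp[:,0],1); b=np.polyfit(Bp[:,0],Bp[:,1],1)
    y=(b[0]*a[1]+b[1])/(1-a[0]*b[0]); x=a[0]*y+a[1]
    print(n,'pin',round(cx,2),round(cy,2),np.round(ax,1),'corner',round(x,2),round(y,2))
    return m,(cx,cy),(x,y)
def ray(m,uv):
    n=cv2.undistortPoints(np.array([[uv]],float),K(m),np.array(m['D'],float))[0,0]; R=m['R']; d=R.T@[n[0],n[1],1]; return -R.T@m['t'],d/np.linalg.norm(d)
def tri(rs):
    A=sum(np.eye(3)-np.outer(d,d) for c,d in rs); b=sum((np.eye(3)-np.outer(d,d))@c for c,d in rs); return np.linalg.solve(A,b)
M=[meas('B',197),meas('C',182),meas('D',197)]
for ids in ((0,1,2),(1,2),(0,1)):
    p=tri([ray(M[i][0],M[i][1]) for i in ids]); q=tri([ray(M[i][0],M[i][2]) for i in ids]); print(ids,p.round(4),q.round(4),'pin-post',round((p-q)[2]*1000,2))
    R=Rn.from_euler('z',-12.8,degrees=True); print(R.apply(q-p).round(4))
E
python3 tri.py
```

```text
B pin 308.7 95.89 [32.4 33.8] corner 288.9 124.21
C pin 309.24 203.44 [27.5 29.4] corner nan nan
D pin 307.81 28.05 [35.6 36.4] corner 286.74 60.92
(0, 1, 2) [ 0.4577 -0.0457  0.1174] [nan nan nan] pin-post nan
[nan nan nan]
(1, 2) [ 0.4577 -0.0459  0.1173] [nan nan nan] pin-post nan
[nan nan nan]
(0, 1) [ 0.4577 -0.0454  0.1187] [nan nan nan] pin-post nan
[nan nan nan]tri.py:15: RuntimeWarning: divide by zero encountered in scalar divide
  d=[x for x in d if x>8][0]; Bp.append((cc,v+8+d-1+(col[d-1]-t)/(col[d-1]-col[d])))
```

The pin top triangulates to 0.117–0.119 m, so it is home (0.118). I'll raise the arm clear and do a last numeric comparison.

>>> {"op": "play_rows", "data": {
  "plan": [0, 0, 0, -0.02, 0, -0.04, 0.5, 0, 0, 0, -0.02, 0, -0.08, 0.5, 0, 0, 0, -0.02, 0, -0.08, 0.5, 0, 0, 0, -0.02, 0, -0.08, 0.5]
}}

```text
clock: 43.08
position: [0.4758, -0.189, 0.2781]
ee_rot: [0.675, 0.738, 0.0, -0.0]
ft_force: [-0.4, 0.5, -0.1]
grip_width: 0.499
grasp_force: 0.0
```

```bash
python3 -c "
from h import *
obs(); snap('scene','s16'); a=load('s9')['im'].astype(int);b=load('s16')['im'].astype(int)
d=(abs(cv2.GaussianBlur(a.astype(np.uint8),(5,5),0).astype(int)-cv2.GaussianBlur(b.astype(np.uint8),(5,5),0)).max(2)>45).astype(np.uint8)
L=cv2.connectedComponentsWithStats(d); print([(L[2][i].tolist()) for i in range(1,L[0]) if L[2][i,4]>12])
"
```

```text
t 43.08 p [ 0.4758 -0.189   0.2781] rpy [[-0.089, 0.996, -0.0], [0.996, 0.089, 0.001], [0.001, -0.0, -1.0]] g 0.499 F [-0.4  0.5 -0.1] gf 0.0
[[127, 0, 86, 219, 8566], [207, 0, 57, 84, 3171], [258, 51, 4, 18, 33], [221, 73, 37, 22, 264], [163, 75, 11, 5, 37], [263, 83, 3, 12, 31], [243, 89, 16, 10, 75], [264, 111, 4, 15, 36], [242, 120, 21, 9, 53], [234, 127, 34, 30, 585], [261, 156, 10, 11, 66], [258, 178, 4, 8, 19], [297, 181, 9, 6, 42], [298, 187, 7, 6, 28], [229, 219, 18, 17, 232], [216, 235, 15, 13, 89], [188, 245, 25, 19, 141]]
```

```bash
python3 -c "
from h import *
for n in('s9','s15','s16'):
  im=load(n)['im']; k=cv2.inRange(cv2.cvtColor(im,cv2.COLOR_RGB2HSV),(5,100,30),(24,255,255)); L=cv2.connectedComponentsWithStats(k); print(n,[(L[2][i].tolist(),L[3][i].round(1).tolist()) for i in range(1,L[0]) if L[2][i,4]>60 and 180<L[2][i,0]<300])
print(manip.hand_in())
"
```

```text
s9 [([188, 218, 64, 51, 761], [225.7, 240.5])]
s15 [([188, 218, 64, 51, 794], [225.3, 240.5])]
s16 [([188, 218, 64, 51, 713], [230.1, 237.6])]
the job is handed in; nothing more can be done
None
```

I finished the job and handed it in; the judge's result was not shown. Both stamps found are upright in the box, the lid is down on the rim, all four clips are flat, the pin is home (its top measured at about 118 mm), and the mallet is back where it started on the mat.

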